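# Pin the prosthesis tube into the assembly fork

## Task

Swing the latch of the grey pin case fully free, open its blue lid wide, and take out the red-headed pin. Set the pin down in the V-groove of the yellow rest, centred in it, and let go; then take it again another way and push it through the fork and the tube's lug, from the side of the fork that faces the pin case, until its head is fully home against the fork, and let go of it. Leave the short yellow-headed pin and the other things on the bench where they are.

Things in the scene. Friction and masses are not known exactly. Their poses are not given: they have to be found in the camera images.
- pin_case: Grey open-topped case fixed to the bench, 150 mm (its x) x 200 mm (its y) x 62 mm high, walls and floor 5 mm thick, front (-x) towards the robot. Origin: centre of its underside. Two pins lie in it along its x, at its y = +40 and -40 mm, tips to the front; which is where varies. Their axis is 42 mm above the bench.
- pin_case_in (a point): Middle of the case's inner floor. Dark foam, up to 56 mm above the bench, fills the rear of the case, from 4 mm in front of this point back. The pins' heads are sunk in its pockets with 2 mm of play, out of the fingers' reach; in front of it the last 40 mm of the red pin's shank stands out free, 37 mm above the floor, 45 mm clear on both sides.
- latch (a joint): Latch lever, a flat steel bar on an upright pivot in front of the case (its y = -45 mm). 0 = shut: nose over the lid's front edge, holding it down, tail to the front (-x). Grows as the tail swings to the case's -y side, counter-clockwise from above; stop at 1.7 rad, free of the lid from 1.2. Starts at 0 to 0.2, stays where it is left, under 1 N at the peg.
- latch_peg (a point): Upright orange peg, 12 mm across and 36 mm high, on the latch's tail 45 mm from the pivot. This point is on the peg's axis, 20 mm above the bar's top and 16 mm below the peg's top.
- latch_hinge (a point): Point on the latch's upright pivot axis, at the height of latch_peg.
- lid (a joint): Blue lid, 150 x 200 x 8 mm, hinged along the case's far (+x) upper rim (axis along the case's y). 0 = shut, grows as it opens upward; stop at 1.9 rad. Stiff hinge: it stays at any angle; about 3 N at the knob lifts it. Open means 1.2 rad or more.
- lid_knob (a point): Black round knob on the lid, head 28 mm across and 16 mm thick on a 16 mm stem; knob top 43 mm above the lid's face. This point is in the middle of the knob's head, on its axis, 35 mm above the lid's upper face (the point turns with the lid), 20 mm from the lid's front edge and 20 mm to the case's +y side of its middle.
- lid_hinge (a point): Point on the lid's hinge axis, in the middle of the far rim, level with the lid's underside; the axis runs along the case's y.
- pin_center (a point): Centre of the red-headed pin, on its axis, which is its x; +x points to the tip. Whole pin 106 mm: head (red with black rings) 24 mm across and 26 mm long, from x = -53 to -27 mm; steel shank 12 mm across and 80 mm long from x = -27 to +53 mm, its last 9 mm tapering to 5 mm. About 0.09 kg, balanced within 5 mm of this point.
- pin_neck (a point): Point on the red pin's axis at the underside of its head, 27 mm from pin_center towards the head.
- short_pin_center (a point): Spare pin with a yellow head, same head and shank diameter but a shank of only 50 mm (too short for the fork); this point is on its axis, 27 mm from the underside of the head; +x towards the tip. To stay in the case.
- rest_groove (a point): Middle of the pin rest, a small fixed yellow stand, 70 x 60 mm at its foot, with an aluminium V-groove 34 mm long along its own x, 59 mm high. This point, 52 mm above the bench, is where a 12 mm shank's axis comes to lie; a pin lies balanced with pin_center here, either way round, its head and tip standing out free at the ends.
- fork_mouth (a point): Centre of the hole on the outer face of the fork's near cheek, 72 mm above the bench. Blue fork fixed to the bench, foot 100 x 110 x 12 mm, two cheeks 44 mm wide (its x), 12 mm thick and up to 92 mm high, the 16 mm aluminium lug of a tube between them with its hole lined up. Axes are the fork's: the pin goes in here along +y, through 42 mm of metal with holes of 15 mm; the tube (30 mm across) runs off along +x.
- glue_pot: Bystander: white square glue pot with a red cap, 56 x 56 mm, 97 mm high. Origin: centre of its underside.
- stapler: Bystander: steel hand stapler, 150 x 30 mm, 75 mm high. Origin: centre of its underside.
- pliers: Bystander: pliers with orange grips, 165 x 70 mm, 14 mm high. Origin: centre of its underside.
- cutter: Bystander: yellow and black cutter knife, 140 x 22 mm, 18 mm high. Origin: centre of its underside.
- file_tool: Bystander: file with a wooden handle, 230 x 20 mm, 24 mm high. Origin: centre of its underside.
- screw_jar: Bystander: small jar, 52 mm across, 60 mm high. Origin: centre of its underside.
- brush_cup: Bystander: white cup, 68 mm across, 85 mm high. Origin: centre of its underside.
Mind the look-alikes: they are no part of the job. Of the things that look like the part that bears rest_groove, take the one that is farthest to the robot's right at the start.

How it is judged (in metres and radians):
On the way, in this order (a step that is already met when the one before it is completed fails the run):
1. the latch is swung free (1.2 rad or more) (value of joint latch above 1.2 rad), for 0.1 s.
2. the lid is open (1.2 rad or more) (value of joint lid above 1.2 rad), for 0.2 s.
3. the red pin lies let go in the groove of the rest (its centre within 15 mm of the groove's point) (distance between pin_center and rest_groove below 0.015 m and angle between the x axis of pin_center and the x axis of rest_groove, either way round below 0.15 rad and contact force between the fingers and red_pin below 0.05 N), for 0.2 s.
At the end, for the whole second after the job is handed in: The red pin's neck lies within 3 mm of the fork's outer face (along its y) and within 3 mm of the hole's centre across it (x and z), the pin's axis within 0.08 rad of the hole's, at rest (under 10 mm/s), the fingers off it; the short pin still in its place in the case (within 15 mm) (x of pin_neck in the frame of fork_mouth between -0.003 and 0.003 m and y of pin_neck in the frame of fork_mouth between -0.003 and 0.003 m and z of pin_neck in the frame of fork_mouth between -0.003 and 0.003 m and angle between the x axis of pin_center and the y axis of fork_mouth, either way round below 0.08 rad and linear speed of red_pin below 0.01 m/s and contact force between the fingers and red_pin below 0.05 N and distance of short_pin_center from where it was at the start of the episode below 0.015 m); the robot touches nothing.
It fails at once if another thing on the bench is pushed more than 30 mm (distance of any of glue_pot, stapler, pliers, cutter, file_tool, screw_jar, brush_cup from where it was at the start of the episode above 0.03 m).
It fails at once if a standing thing is tipped over (angle between any of glue_pot, stapler, screw_jar, brush_cup's own z axis and vertical above 0.5 rad).
It fails at once if the short pin is taken out of its place (distance of short_pin_center from where it was at the start of the episode above 0.03 m).
It also fails if it takes over 70 s, if anything falls off the work surface, if the arm or the gripper's body presses on something with over 40 N, if the wrist force passes 120 N, or if a joint passes its speed limit or range.

## Robot

A 6-joint arm with a two-finger parallel gripper is mounted at the origin on the work surface. World frame = base frame: x ahead of the robot, y to its left, z up, the work surface at z = 0. Lengths are in m, angles in degrees, forces in N, time in s.
With the tool pointing down it reaches from about 0.375 to 0.9 m from the base axis. Payload 3.1 kg.
Tool frame: the origin (TCP) lies at the very end of the fingers, on their centre line; the grasp point (between the pads) lies 19 mm behind it (bot.hold_point_z is the z of the grasp point in the tool frame, in m); z points along the fingers, y is the direction in which the jaws open and shut (so a half turn about z gives the same grasp; the last joint's range is limited). The gripper opens to 87 mm and grips with 3 to 60 N. Pads are 19 mm wide; open, the fingers measure 117 mm over their backs; the gripper's body (75 mm by 190 mm) begins 51 mm behind the grasp point.
Start: joints at [63.34, 30.224, 82.088, -0, 67.689, -10.227], TCP at [0.177, 0.599, 0.223] pointing down, gripper open.
Joint ranges: [-176.69, 176.69], [-43.24, 126.21], [12.49, 139.97], [-82, 262], [0, 151.66], [-163.58, 163.58]. Speed limits (degrees/s): [159.86, 159.86, 180, 180, 180, 180].

## Interface

Orientations are given as a 3x3 rotation matrix whose columns are the frame's x, y, z axes.
In Python, from rig import bot gives the robot as it stands.
- The arm moves only by the tool servo_tool, never from a script. Its argument "increments" is a list of rows, each a list of 3 entries, a list of its own where there are three numbers: the closure, from 0 (fully open) to 1 (shut), then the shift along the tool's x, y, z in mm, then the turn about the tool's z in degrees. In form: [[claw, [x, y, z], turn], ...]. A call has 1 to 5 rows; each row shifts and turns the commanded pose from where the row before left it, along the tool's axes as they then stand; what a row does not reach is not made up. A row lasts 1/8 s, in which the tool goes at most 62.5 mm and 10.7 degrees, less where a joint would pass 70% of its speed; a pose out of reach is approached as far as the arm can. A call with a gripper value outside its range is refused whole. The fingers move at their own pace and stop on an object; the grip force is fixed at half the most. Time passes only in rows, so rows that do not move let the fingers close. It gives the time, the measured TCP pose, the force and the opening at its end, in the units of the state.
- bot.read_state(): the state, without advancing time (a new reading comes with each control period).
- bot.capture(name): name is "scene" or "top"; returns (picture, depth): 480x640x3 uint8, blue, green, red; 480x640 float32, m along the optical axis (not along the pixel's ray), 0 where there is no reading.
- bot.camera_info(name): a dict with "K" (3x3 intrinsics, pixels), "R" (3x3) and "t" (3): a world point X has camera coordinates R X + t. Camera axes: x right, y down, z forward; pixel columns grow to the right and rows downward; lengths in m; the calibration is good to about 2 mm. A picture is of the moment at which its call begins. camera_info takes no time and is no camera call.
- bot.hand_in(): hands the job in, once; it reports no verdict.
Trained networks look in the newest picture that a camera, given by its name, has taken for a name from the list of things; names that differ only in an ending like _2 or _b are one class to them, and where a whole thing is asked for, a point or a joint stands for the part that bears it (a point fixed in the world has none). Each returns a list of dicts, best first, with "p" (0 to 1); they miss things now and then, are a little off and sometimes report something else, mostly with a low value. They report only what shows in the picture. A call takes as long as a camera call. They do not tell look-alikes from the thing itself.
- bot.find_in(camera, thing): "bbox" ([left, top, right, bottom] in pixels, round what is visible of it).
- bot.trace(camera, thing): "region" (480x640 bool, what is visible of it) and "bbox" ([left, top, right, bottom] in pixels, round what is visible of it).
The state is a dict: "time_s": time; "joint_positions": joint angles; "qvel": joint speeds; "tau": joint torques, N m; "position": TCP position; "tcp_rot": TCP orientation; "force": force on the tool from outside, world axes, zero at the start; "moment": the same for the moment, N m; "opening": opening from 0.0 (shut) to 1.0 (fully open).
Only numpy, scipy, OpenCV 4.12 (cv2) and the standard library are available. Lean on these libraries where they do the work, as an engineer would, in place of code of your own. Each camera call takes 0.05 s, during which the arm holds its last target.

## Working session

There is one attempt and no reset: what is moved stays moved. The work goes in short steps, Python scripts to look and compute and a tool call to move; the robot and the scene stay as the last step left them, time stands still between calls to the robot, and variables do not carry over. Pictures are saved under pics/ and viewed, and the job is handed in when it is done.

Besides the shell and the picture viewer there is one more tool, called after ">>>" as a command line: name --argument value ..., lists and objects as JSON in quotes. servo_tool: Moves the arm, as the interface text tells. Its arguments: {"type":"object","properties":{"increments":{"type":"array","items":{"type":"array"}}},"required":["increments"]}

```bash
ls; mkdir -p pics
python3 - <<'E'
from rig import bot
import cv2
s=bot.read_state();print(s['time_s'],s['position'],s['tcp_rot'],s['opening'],bot.hold_point_z)
for n in ("scene","top"):
    p,d=bot.capture(n);cv2.imwrite(f"pics/{n}0.png",p)
    print(n,bot.camera_info(n))
E
```

```text
pics
0.0 [0.17643177 0.59879967 0.22155764] [[-9.59161426e-01  2.82857604e-01 -9.66742564e-04]
 [ 2.82859022e-01  9.59159426e-01 -1.99226802e-03]
 [ 3.63732086e-04 -2.18435849e-03 -9.99997548e-01]] 0.9981812642578713 -0.0187
scene {'K': array([[467.39637363,   0.        , 319.55793363],
       [  0.        , 467.39637363, 238.9909332 ],
       [  0.        ,   0.        ,   1.        ]]), 'R': array([[ 0.39394303,  0.91909226, -0.00884966],
       [ 0.69136077, -0.30264941, -0.65606678],
       [-0.60566424,  0.25233462, -0.75465096]]), 't': array([-0.26038916, -0.31915173,  1.43938624])}
top {'K': array([[578.34866253,   0.        , 311.92916418],
       [  0.        , 578.34866253, 245.78848291],
       [  0.        ,   0.        ,   1.        ]]), 'R': array([[-6.79238650e-03, -9.99975984e-01, -1.37644585e-03],
       [-9.94153560e-01,  6.90115945e-03, -1.07754685e-01],
       [ 1.07761596e-01,  6.36487071e-04, -9.94176560e-01]]), 't': array([0.06197955, 0.58789924, 1.22638451])}
```

View pics/scene0.png

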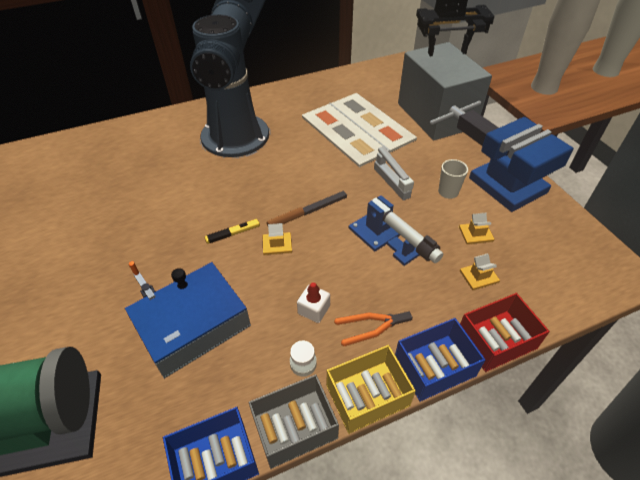

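View pics/top0.png

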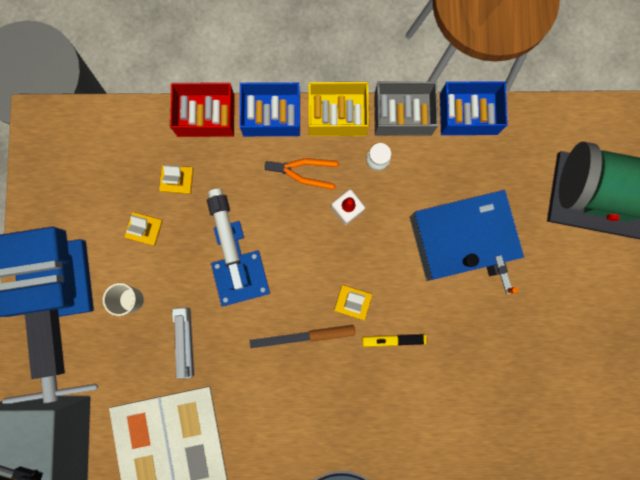

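```bash
cat > h.py <<'E'
import numpy as np, cv2
from rig import bot
def cloud(n,d):
    c=bot.camera_info(n);K,R,t=c['K'],c['R'],c['t']
    v,u=np.mgrid[0:480,0:640]
    P=np.stack([(u-K[0,2])/K[0,0]*d,(v-K[1,2])/K[1,1]*d,d],-1)
    return (P-t)@R   # R^T (P-t)
def proj(n,X):
    c=bot.camera_info(n);p=c['R']@np.asarray(X,float)+c['t'];q=c['K']@p;return q[:2]/q[2]
def ray(n,uv,z):
    c=bot.camera_info(n);r=c['R'].T@np.linalg.inv(c['K'])@np.array([uv[0],uv[1],1.]);o=-c['R'].T@c['t'];return o+r*(z-o[2])/r[2]
def crop(p,b,s,name):
    l,t,r,bb=b;cv2.imwrite('pics/'+name,cv2.resize(p[t:bb,l:r],None,fx=s,fy=s,interpolation=cv2.INTER_CUBIC))
E
python3 - <<'E'
from h import *
for n in ("scene","top"):
    p,d=bot.capture(n); np.savez(f'{n}0.npz',p=p,d=d)
    for th in ("pin_case","latch","latch_peg","lid","lid_knob","rest_groove","fork_mouth"):
        try: 
            for r in bot.trace(n,th): print(n,th,round(r['p'],2),r['bbox'],r['region'].sum())
        except Exception as e: print(th,e)
    X=cloud(n,d);np.save(n+'X.npy',X)
    if n=='top':
        crop(p,(200,200,400,350),4,'t_a.png');crop(p,(400,180,540,300),5,'t_b.png')
    else: crop(p,(100,180,460,340),2,'s_a.png')
print(bot.read_state()['time_s'])
E
```

```text
scene latch 0.53 [127.8, 261.1, 153.3, 300.1] 281
scene latch 0.16 [439.5, 159.6, 465.3, 196.1] 850
scene latch_peg 0.8 [127.3, 257.8, 156.4, 296.6] 336
scene lid 0.9 [125.6, 262.8, 246.2, 361.6] 6373
scene lid 0.72 [300.5, 282.2, 328.9, 321.6] 913
scene lid_knob 0.73 [207.8, 217.5, 259.9, 242.2] 465
scene lid_knob 0.55 [127.6, 262.8, 246.6, 363.7] 6463
scene rest_groove 0.92 [457.2, 213.2, 496.7, 244.5] 788
scene rest_groove 0.88 [263.6, 222.0, 293.2, 252.2] 708
scene rest_groove 0.7 [455.6, 252.0, 499.0, 291.7] 835
scene rest_groove 0.51 [348.9, 196.6, 443.4, 266.8] 3029
scene fork_mouth 0.72 [350.6, 194.8, 444.3, 263.9] 3057
top pin_case 0.79 [410.1, 190.1, 522.1, 296.4] 7603
top pin_case 0.48 [264.2, 156.8, 336.3, 187.3] 845
top latch 0.52 [493.3, 258.3, 515.8, 294.2] 298
top latch_peg 0.75 [494.8, 256.1, 518.8, 295.6] 333
top latch_peg 0.59 [415.6, 190.0, 523.6, 276.0] 6558
top lid 0.82 [413.8, 188.8, 524.0, 278.8] 6638
top lid 0.65 [496.9, 254.8, 517.3, 298.7] 326
top lid_knob 0.84 [413.7, 188.9, 526.4, 276.5] 6665
top lid_knob 0.46 [364.3, 332.3, 427.0, 348.3] 674
top lid_knob 0.17 [494.0, 255.1, 519.3, 296.8] 351
top rest_groove 0.97 [336.4, 285.5, 372.7, 317.0] 877
top rest_groove 0.78 [124.3, 209.4, 163.4, 244.6] 873
top rest_groove 0.66 [415.4, 188.0, 522.4, 280.1] 6742
top rest_groove 0.55 [159.0, 167.5, 190.0, 192.9] 861
top rest_groove 0.53 [170.5, 306.2, 194.4, 374.3] 1249
top fork_mouth 0.85 [205.9, 185.5, 270.0, 302.8] 3583
0.9
```

View pics/t_a.png

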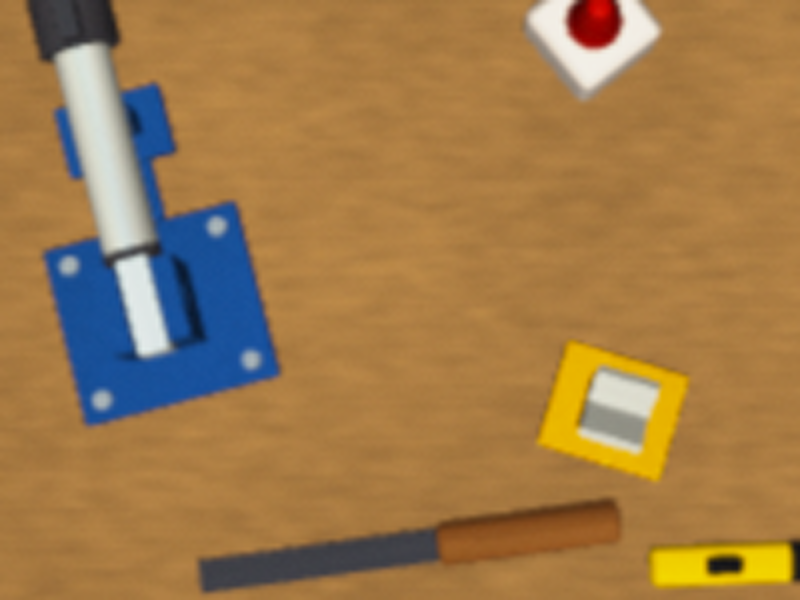

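View pics/t_b.png

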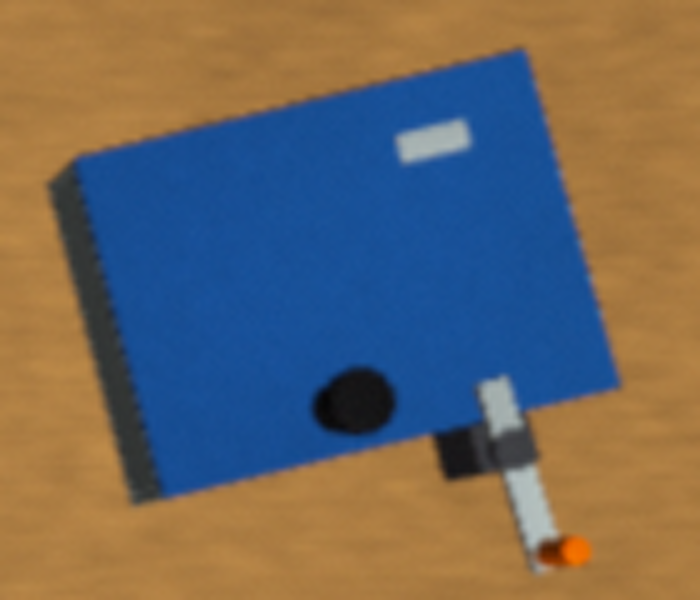

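View pics/s_a.png

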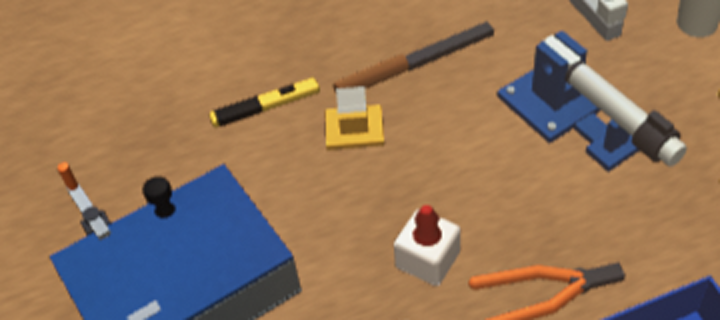

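Run:
```python
from h import *
def rect(n,lo,hi,zr,box,pt,sub=''):
    z=np.load(n+'0.npz');p=z['p'];X=np.load(n+'X.npy');hsv=cv2.cvtColor(p,cv2.COLOR_BGR2HSV)
    m=cv2.inRange(hsv,lo,hi)>0
    b=np.zeros_like(m);b[box[1]:box[3],box[0]:box[2]]=1
    m&=b&(X[...,2]>zr[0])&(X[...,2]<zr[1])
    P=X[m]; zz=np.median(P[:,2])
    r=cv2.minAreaRect((P[:,:2]*1000).astype(np.float32))
    print(sub,n,m.sum(),'z',zz.round(4),'ctr',np.round(r[0],1),'size',np.round(r[1],1),'ang',round(r[2],2));return m
blue=((95,80,30),(130,255,255)); yel=((18,140,100),(32,255,255))
for n,b in(("top",(400,170,540,300)),("scene",(110,240,260,380))):
    rect(n,*blue,(0.06,0.08),b,0,'lid')
for n,b in(("top",(330,280,380,325)),("scene",(255,215,300,260))):
    rect(n,*yel,(-0.01,0.1),b,0,'restyel')
for n,b in(("top",(205,245,275,306)),("scene",(340,190,400,270))):
    rect(n,*blue,(0.0,0.02),b,0,'forkfoot')
    rect(n,*blue,(0.085,0.1),b,0,'forkcheek')
X=np.load('topX.npy');Xs=np.load('sceneX.npy')
# peg / knob
for n,Y,b in(("top",X,(490,250,520,300)),("scene",Xs,(120,250,165,305))):
    z=np.load(n+'0.npz');hsv=cv2.cvtColor(z['p'],cv2.COLOR_BGR2HSV)
    m=cv2.inRange(hsv,(3,150,120),(16,255,255))>0;bb=np.zeros_like(m);bb[b[1]:b[3],b[0]:b[2]]=1;m&=bb
    P=Y[m];print('peg',n,m.sum(),P[:,2].min(),P[:,2].max(),np.median(P[P[:,2]>P[:,2].max()-.006],0))
for n,Y,b in(("top",X,(455,245,490,280)),("scene",Xs,(165,260,195,295))):
    P=Y[b[1]:b[3],b[0]:b[2]].reshape(-1,3);k=P[:,2]>0.105;print('knob',n,k.sum(),P[:,2].max(),P[k].mean(0))
P=X[286:318,336:373].reshape(-1,3);k=P[:,2]>.035;P=P[k];print('rest top',k.sum(),P.mean(0),P[:,2].max())
r=cv2.minAreaRect((P[:,:2]*1000).astype(np.float32));print(r)
P=X[255:305,205:275].reshape(-1,3);k=P[:,2]>.08;P=P[k];print('fork top',k.sum(),P.mean(0),P[:,2].max())
# latch bar
P=X[254:297,492:520].reshape(-1,3);k=P[:,2]>.05;print(np.round(P[k][np.argsort(-P[k][:,2])][::12]*1000))
```

```text
lid top 6290 z 0.0702 ctr [ 606.2 -273.9] size [150.4 202.1] ang 13.39
lid scene 5994 z 0.0711 ctr [ 609.6 -274.3] size [153.  197.6] ang 13.21
restyel top 655 z 0.0095 ctr [465.6 -31.5] size [73.7 64.3] ang 72.36
restyel scene 567 z 0.0115 ctr [433.7 -27.9] size [ 77.7 139.7] ang 84.03
forkfoot top 1506 z 0.012 ctr [532.1 219.9] size [121.7 108.4] ang 14.69
forkcheek top 259 z 0.0919 ctr [523.4 218.3] size [48.1 42.6] ang 14.43
forkfoot scene 796 z 0.0125 ctr [556.2 209.1] size [153.1  80.7] ang 14.83
forkcheek scene 132 z 0.0923 ctr [524.3 217.3] size [42.3 43.3] ang 18.1
peg top 343 -0.007007313466084312 1.282676947649905 [0.45272596 0.0571403  1.28267695]
peg scene 37 0.0011052921934059249 0.11883466742721087 [ 0.49064523 -0.34936825  0.11551991]
knob top 159 1.282676947649905 [ 0.54711061 -0.25695143  0.14220385]
knob scene 149 0.87454499708523 [ 0.5668646  -0.26605764  0.12806427]
rest top 313 [ 0.46673994 -0.02869559  0.06793454] 1.282676947649905
((469.5828857421875, 2.5517234802246094), (105.88525390625, 42.948570251464844), 85.08244323730469)
fork top 614 [0.52605467 0.2150
[... 322 characters left out ...]
  81.]
 [ 482. -348.   81.]
 [ 521. -335.   80.]
 [ 544. -332.   80.]
 [ 511. -337.   80.]
 [ 557. -332.   79.]
 [ 507. -339.   79.]
 [ 524. -333.   79.]
 [ 488. -342.   78.]
 [ 555. -329.   78.]
 [ 517. -336.   77.]
 [ 482. -345.   77.]
 [ 501. -348.   76.]
 [ 501. -352.   75.]
 [ 557. -372.   74.]
 [ 562. -341.   74.]
 [ 534. -323.   73.]
 [ 555. -362.   72.]
 [ 524. -331.   72.]
 [ 560. -320.   72.]
 [ 564. -365.   71.]
 [ 560. -363.   71.]
 [ 541. -326.   71.]
 [ 537. -328.   70.]
 [ 562. -327.   70.]
 [ 558. -376.   69.]
 [ 543. -346.   69.]
 [ 560. -351.   69.]
 [ 564. -372.   68.]
 [ 560. -355.   67.]
 [ 533. -327.   67.]
 [ 562. -358.   66.]
 [ 537. -322.   62.]
 [ 525. -324.   55.]]
```

Run:
```python
from h import *
for nm,n,uv,z in(("pegtop","top",(514.8,290),.117),("pegtop","scene",(132,265.5),.117),("knobtop","top",(472,260.2),.113),("rest","top",(354.8,302.2),.059),("rest","scene",(275.5,230),.059)):
    print(nm,n,ray(n,uv,z).round(4))
sc=np.load('scene0.npz')['p'];t=np.load('top0.npz')['p']
crop(sc,(120,250,210,310),8,'z1.png');crop(t,(330,280,380,322),12,'z2.png');crop(sc,(255,215,300,260),12,'z3.png');crop(t,(205,240,275,306),8,'z4.png')
```

```text
pegtop top [ 0.4869 -0.3492  0.117 ]
pegtop scene [ 0.4988 -0.3489  0.117 ]
knobtop top [ 0.5479 -0.2665  0.113 ]
rest top [ 0.4653 -0.0315  0.059 ]
rest scene [ 0.4731 -0.0318  0.059 ]
```

View pics/z1.png

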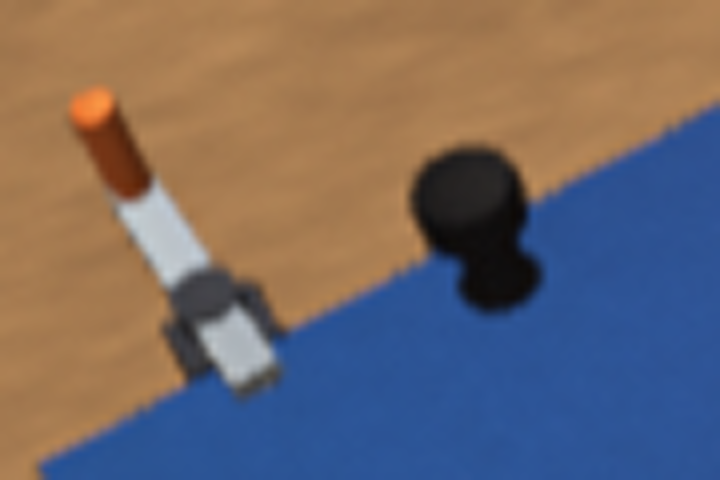

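View pics/z2.png

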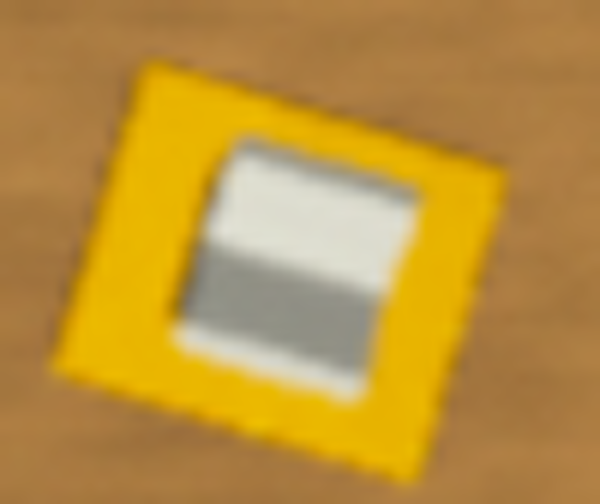

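View pics/z3.png

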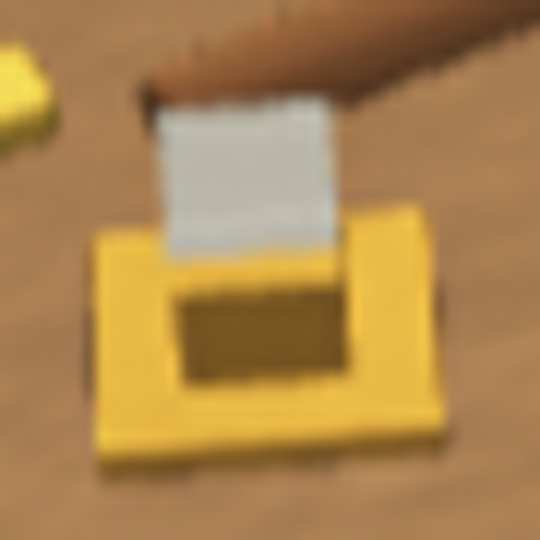

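View pics/z4.png

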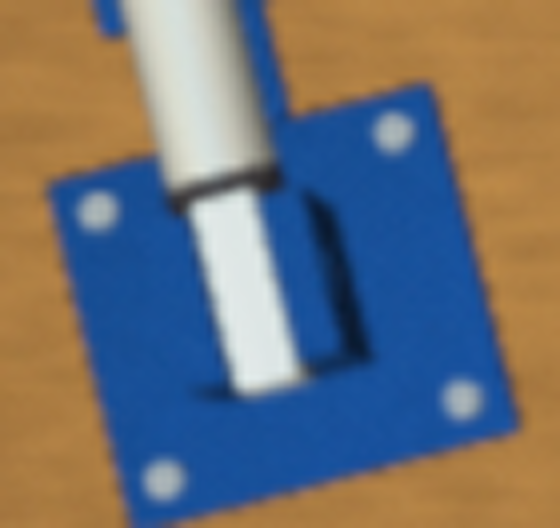

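Run:
```python
from h import *
for nm,n,uv,z in(("pegtop","scene",(131.75,263.25),.117),("knobtop","scene",(178.5,272.25),.113),("restfoot","top",(353.4,302.7),.01),("restfoot","scene",(255+270/12,215+332/12),.01)):
    print(nm,n,ray(n,uv,z).round(4))
# foot corners direction & groove direction
for z,cs in((.01,[(148,60),(507,172),(415,485),(52,372)]),(.059,[(243,138),(418,190),(362,400),(175,345)])):
    W=[ray("top",(330+a/12,280+b/12),z)[:2] for a,b in cs];
    e=W[0]-W[1]+W[3]-W[2];print(np.mean(W,0).round(4),np.degrees(np.arctan2(e[1],e[0])),np.linalg.norm(W[0]-W[1]),np.linalg.norm(W[1]-W[2]))
W=[ray("top",(205+a/8,240+b/8),.012)[:2] for a,b in [(50,185),(430,82),(520,430),(132,528)]]
e=W[0]-W[1]+W[3]-W[2];print('fork foot',np.mean(W,0).round(4),np.degrees(np.arctan2(e[1],e[0])),np.linalg.norm(W[0]-W[1]),np.linalg.norm(W[1]-W[2]))
```

```text
pegtop scene [ 0.4925 -0.3485  0.117 ]
knobtop scene [ 0.551  -0.2649  0.113 ]
restfoot top [ 0.4647 -0.032   0.01  ]
restfoot scene [ 0.471 -0.03   0.01 ]
[ 0.4648 -0.0319] 72.33816880386198 0.0686078773474499 0.05934527790251223
[ 0.465  -0.0319] 73.17891956864305 0.03200100375515339 0.03802928779715454
fork foot [0.52   0.2156] 104.32087436329665 0.10820801838191385 0.09912863768960578
```

```bash
cat >> h.py <<'E'
def plan(wps, turn_total=0, step=58, tstep=10, claw=0.0, start=None):
    """wps: list of xyz (m). evenly sampled; turn spread at the start; prints rows in the moving tool frame"""
    s=bot.read_state(); p=np.array(s['position']); R=np.array(s['tcp_rot'])
    a=np.degrees(np.arctan2(R[1,0],R[0,0])); 
    nt=int(np.ceil(abs(turn_total)/tstep)); 
    pts=[]; q=p*1000
    for w in wps:
        w=np.array(w)*1000; k=max(1,int(np.ceil(np.linalg.norm(w-q)/step)))
        pts+= [q+(w-q)*(i+1)/k for i in range(k)]; q=w
    while len(pts)<nt: pts.append(q)
    cur=np.round(p*1000); rows=[]
    cp=p*1000
    for i,t in enumerate(pts):
        c,sn=np.cos(np.radians(a)),np.sin(np.radians(a))
        ux=np.array([c,sn,0]);uy=np.array([sn,-c,0]);uz=np.array([0,0,-1.])
        d=t-cp; v=[round(float(d@u),1) for u in(ux,uy,uz)]
        cp=cp+v[0]*ux+v[1]*uy+v[2]*uz
        tt=round(turn_total/nt,1) if i<nt else 0
        a-=tt; rows.append([claw,v,tt])
    print('end',cp.round(1),'a',round(a,2))
    for i in range(0,len(rows),5): print(rows[i:i+5])
def st():
    s=bot.read_state();R=np.array(s['tcp_rot']);print(s['time_s'],np.round(np.array(s['position'])*1000,1),'a',round(float(np.degrees(np.arctan2(R[1,0],R[0,0]))),2),'F',np.round(s['force'],1),'op',round(s['opening'],3),'j',np.round(s['joint_positions'],1), 'tilt',np.round(R[:2,2],4))
E
python3 - <<'E'
from h import *
plan([(.42,.25,.22),(.48,-.1,.22),(.4895,-.349,.145)],150.2,tstep=10.1,claw=0.4)
E
```

```text
end [ 489.5 -349.   145. ] a 13.57
[[0.4, [-41.5, -33.3, 0.3], 10.0], [0.4, [-46.7, -25.6, 0.3], 10.0], [0.4, [-50.4, -17.1, 0.4], 10.0], [0.4, [-52.6, -8.0, 0.3], 10.0], [0.4, [-53.2, 1.2, 0.3], 10.0]]
[[0.4, [-52.2, 10.4, 0.3], 10.0], [0.4, [-49.6, 19.3, 0.3], 10.0], [0.4, [-45.5, 27.6, 0.4], 10.0], [0.4, [-48.7, 14.1, -0.0], 10.0], [0.4, [-45.6, 22.4, -0.0], 10.0]]
[[0.4, [-40.9, 29.9, -0.0], 10.0], [0.4, [-35.1, 36.6, -0.0], 10.0], [0.4, [-28.3, 42.1, -0.0], 10.0], [0.4, [-20.5, 46.4, -0.0], 10.0], [0.4, [-12.1, 49.3, -0.0], 10.0]]
[[0.4, [-9.9, 48.9, 15.0], 0], [0.4, [-9.8, 48.8, 15.0], 0], [0.4, [-9.8, 48.9, 15.0], 0], [0.4, [-9.9, 48.8, 15.0], 0], [0.4, [-9.8, 48.9, 15.0], 0]]
```

>>> servo_tool --increments '[[0.4, [-41.5, -33.3, 0], 10.0], [0.4, [-46.7, -25.6, 0], 10.0], [0.4, [-50.4, -17.1, 0], 10.0], [0.4, [-52.6, -8.0, 0], 10.0], [0.4, [-53.2, 1.2, 0], 10.0]]'

```text
time_s: 1.52
position: [0.3298, 0.3798, 0.2228]
tcp_rot: [[-0.395, 0.919, 0.001], [0.919, 0.395, 0.001], [0.0, 0.001, -1.0]]
force: [-0.0, -1.0, -0.4]
opening: 0.613
```

>>> servo_tool --increments '[[0.4, [-52.2, 10.4, 0], 10.0], [0.4, [-49.6, 19.3, 0], 10.0], [0.4, [-45.5, 27.6, 0], 10.0], [0.4, [-48.7, 14.1, 0], 10.0], [0.4, [-45.6, 22.4, 0], 10.0]]'

```text
time_s: 2.15
position: [0.4378, 0.1483, 0.2227]
tcp_rot: [[0.45, 0.893, 0.001], [0.893, -0.45, 0.0], [0.0, 0.001, -1.0]]
force: [1.2, -0.5, 0.1]
opening: 0.601
```

>>> servo_tool --increments '[[0.4, [-40.9, 29.9, 0], 10.0], [0.4, [-35.1, 36.6, 0], 10.0], [0.4, [-28.3, 42.1, 0], 10.0], [0.4, [-20.5, 46.4, 0], 10.0], [0.4, [-12.1, 49.3, 0], 10.0]]'

```text
time_s: 2.78
position: [0.4803, -0.1018, 0.2228]
tcp_rot: [[0.973, 0.229, 0.001], [0.229, -0.973, -0.0], [0.001, 0.0, -1.0]]
force: [1.6, -0.4, -0.0]
opening: 0.6
```

Run:
```python
from h import *
st();plan([(.4895,-.349,.145)],0,claw=0.7)
```

```text
2.775 [ 480.3 -101.8  222.8] a 13.22 F [ 1.6 -0.4 -0. ] op 0.6 j [-25.   19.9 100.9   0.   59.1  51.7] tilt [ 0.0008 -0.0002]
end [ 489.5 -349.   145. ] a 13.22
[[0.7, [-9.5, 48.6, 15.6], 0], [0.7, [-9.5, 48.5, 15.5], 0], [0.7, [-9.6, 48.6, 15.6], 0], [0.7, [-9.5, 48.5, 15.5], 0], [0.7, [-9.5, 48.6, 15.6], 0]]
```

>>> servo_tool --increments '[[0.7, [-9.5, 48.6, 15.6], 0], [0.7, [-9.5, 48.6, 15.6], 0], [0.7, [-9.5, 48.6, 15.6], 0], [0.7, [-9.5, 48.6, 15.6], 0], [0.7, [-9.5, 48.6, 15.6], 0]]'

```text
time_s: 3.4
position: [0.4909, -0.3491, 0.1441]
tcp_rot: [[0.972, 0.234, 0.0], [0.234, -0.972, -0.0], [0.0, 0.0, -1.0]]
force: [0.1, 0.3, -0.2]
opening: 0.302
```

Run:
```python
from h import *
st()
for n in("scene","top"):
    p,d=bot.capture(n);
    print(n,proj(n,bot.read_state()['position']))
    b=(90,190,250,310) if n=="scene" else (440,230,560,320)
    crop(p,b,5 if n=="scene" else 6,n+'1.png')
```

```text
3.4 [ 490.9 -349.1  144.1] a 13.55 F [ 0.1  0.3 -0.2] op 0.302 j [-46.   34.   89.6   0.   56.3  30.4] tilt [ 0.0004 -0.0002]
scene [123.74760525 256.25275348]
top [521.20951198 287.52378973]
```

View pics/scene1.png

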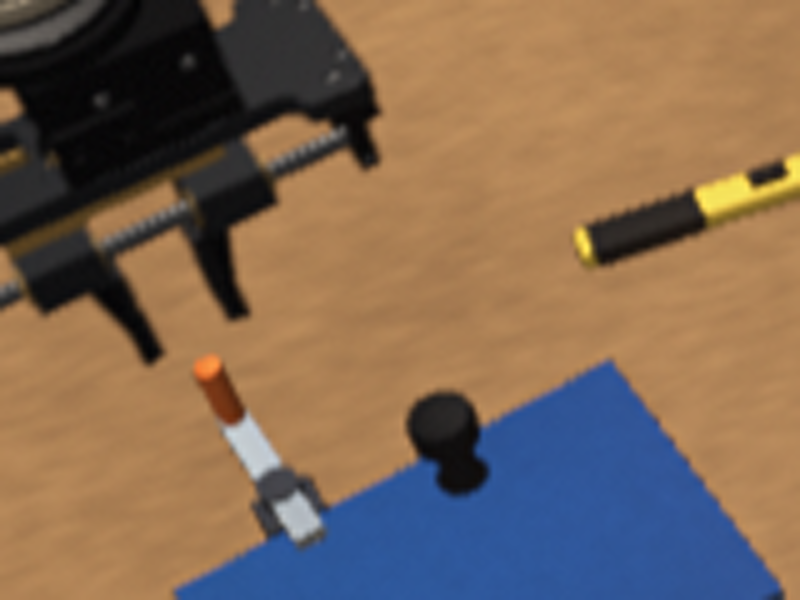

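View pics/top1.png

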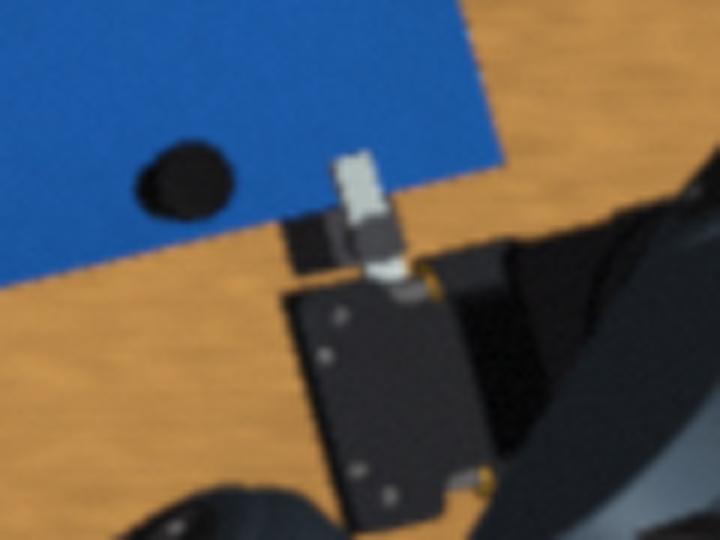

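Run:
```python
from h import *
st()
p,d=bot.capture("scene");X=cloud("scene",d);np.savez('s2.npz',p=p,d=d)
q=proj("scene",bot.read_state()['position']);print(q)
im=p.copy();cv2.circle(im,tuple(int(round(v)) for v in q),1,(0,0,255),-1)
crop(im,(90,190,210,290),6,'s2.png')
P=X[235:265,105:150].reshape(-1,3);k=(P[:,2]>.13)&(P[:,2]<.165);
print(np.round(P[k]*1000)[::4])
```

```text
3.5 [ 490.9 -352.9  143.1] a 13.3 F [-0.3  0.5  0.7] op 0.302 j [-46.3  34.2  89.4  -0.1  56.2  30.5] tilt [ 0.0009 -0.0027]
[126.81665763 254.64837529]
[[ 477. -343.  159.]
 [ 479. -342.  149.]
 [ 499. -331.  164.]
 [ 497. -335.  162.]
 [ 497. -338.  159.]
 [ 497. -331.  156.]
 [ 496. -333.  154.]
 [ 496. -336.  151.]
 [ 494. -339.  147.]
 [ 496. -332.  146.]
 [ 495. -336.  144.]
 [ 502. -369.  162.]
 [ 505. -370.  163.]
 [ 505. -364.  159.]
 [ 506. -366.  159.]
 [ 507. -369.  158.]
 [ 505. -371.  154.]
 [ 503. -365.  149.]
 [ 502. -368.  146.]
 [ 507. -370.  148.]]
```

View pics/s2.png

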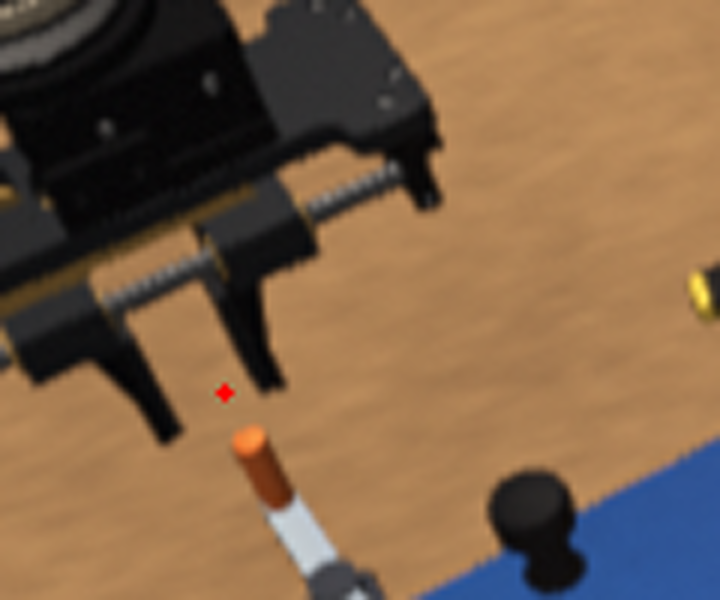

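>>> servo_tool --increments '[[0.7, [0, -1, 28], 0], [0.7, [0, 0, 26], 0]]'

```text
time_s: 3.8
position: [0.4907, -0.3451, 0.0906]
tcp_rot: [[0.972, 0.235, 0.0], [0.235, -0.972, 0.0], [0.0, -0.0, -1.0]]
force: [-0.1, 0.0, -0.2]
opening: 0.299
```

>>> servo_tool --increments '[[0.7, [0, 0, 0], 0], [0.7, [0.7, 7.8, 0], -10], [0.7, [0.7, 7.8, 0], -10], [0.7, [0.7, 7.8, 0], -10]]'

```text
time_s: 4.3
position: [0.5018, -0.366, 0.092]
tcp_rot: [[0.72, 0.694, -0.0], [0.694, -0.72, 0.0], [-0.0, -0.0, -1.0]]
force: [-0.8, 1.2, -0.7]
opening: 0.298
```

Run:
```python
from h import *
st()
p,d=bot.capture("scene");crop(p,(90,190,250,310),5,'s3.png');st()
```

```text
4.3 [ 501.8 -366.    92. ] a 43.95 F [-0.8  1.2 -0.7] op 0.298 j [-46.4  39.4  88.7  -0.   52.   -0.3] tilt [-0.0005  0.0002]
4.35 [ 502.8 -367.3   92.2] a 44.15 F [ 0.1 -0.5  0.5] op 0.299 j [-46.4  39.4  88.5  -0.   51.9  -0.5] tilt [ 0.0012 -0.0017]
```

View pics/s3.png

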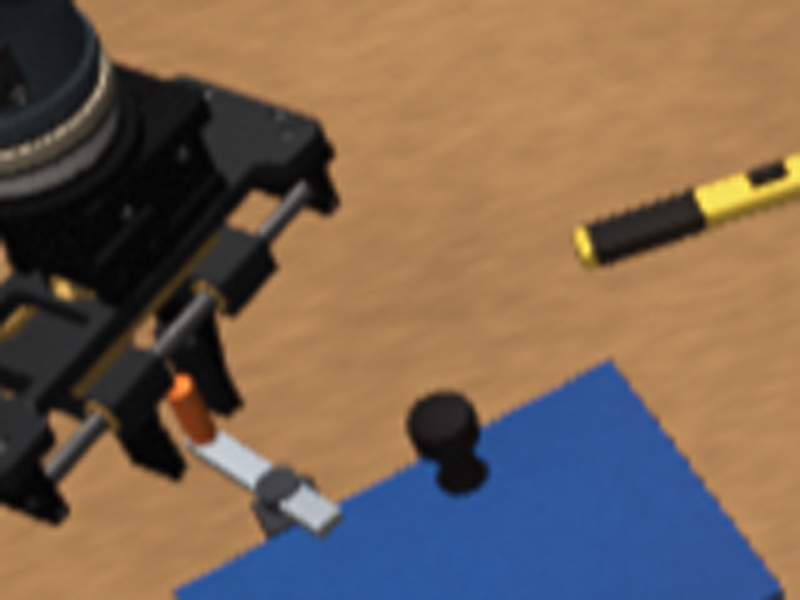

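Run:
```python
from h import *
print(ray("scene",(126.4,266.6),.117), ray("scene",(90+278/5,190+478/5),.083))
```

```text
[ 0.49705386 -0.35991911  0.117     ] [ 0.53278409 -0.33668951  0.083     ]
```

>>> servo_tool --increments '[[0.7, [0.7, 7.8, 0], -10], [0.7, [0.7, 7.8, 0], -10], [0.7, [0.7, 7.8, 0], -10], [0.7, [0.7, 7.8, 0], -10]]'

```text
time_s: 4.85
position: [0.5296, -0.38, 0.092]
tcp_rot: [[0.108, 0.994, 0.0], [0.994, -0.108, -0.001], [-0.001, 0.0, -1.0]]
force: [-1.1, 0.3, 0.3]
opening: 0.296
```

>>> servo_tool --increments '[[0.7, [0.7, 7.8, 0], -10], [0.7, [0.7, 7.8, 0], -10], [0.7, [0.7, 7.8, 0], -8], [0.7, [0, 0, 0], 0]]'

```text
time_s: 5.35
position: [0.5533, -0.3764, 0.0919]
tcp_rot: [[-0.366, 0.931, 0.002], [0.931, 0.366, -0.001], [-0.002, 0.001, -1.0]]
force: [0.8, -1.1, 0.5]
opening: 0.295
```

Run:
```python
from h import *
p,d=bot.capture("scene");crop(p,(90,190,250,310),5,'s4.png');st()
p,d=bot.capture("top");crop(p,(440,230,560,320),6,'t4.png')
```

```text
5.4 [ 552.9 -376.5   91.7] a 111.4 F [ 0.3  0.3 -0. ] op 0.302 j [-43.8  42.3  81.2   0.   56.3 -65.2] tilt [ 0.0012 -0.001 ]
```

View pics/s4.png

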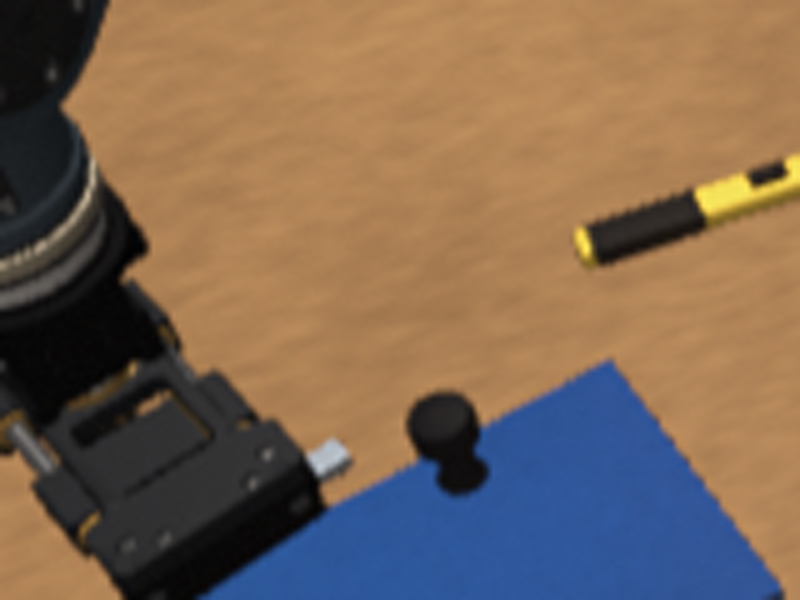

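View pics/t4.png

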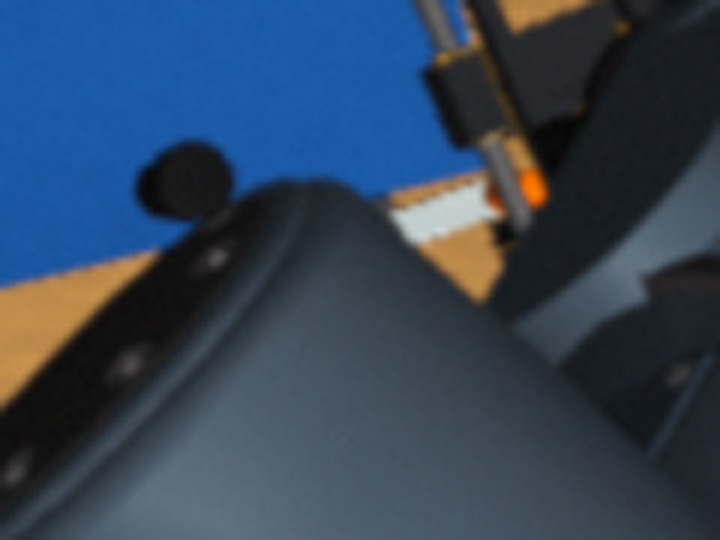

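Run:
```python
from h import *
plan([(.553,-.3765,.15),(.5495,-.266,.15)],98,claw=0.42,tstep=10)
```

```text
end [ 549.5 -266.   150. ] a 13.41
[[0.42, [0.0, 0.2, -29.2], 9.8], [0.42, [0.1, 0.2, -29.3], 9.8], [0.42, [55.2, -0.0, 0.0], 9.8], [0.42, [54.5, -9.5, 0.0], 9.8], [0.42, [0.0, 0.0, 0.0], 9.8]]
[[0.42, [0.0, 0.0, 0.0], 9.8], [0.42, [0.0, 0.0, 0.0], 9.8], [0.42, [0.0, 0.0, 0.0], 9.8], [0.42, [0.0, 0.0, 0.0], 9.8], [0.42, [0.0, 0.0, 0.0], 9.8]]
```

>>> servo_tool --increments '[[0.7, [0, 0, -29.2], 0], [0.7, [0, 0, -29.2], 0], [0.6, [55.2, 0, 0], 9.8], [0.42, [54.5, -9.5, 0], 9.8], [0.42, [0, 0, 0], 9.8]]'

```text
time_s: 6.08
position: [0.5083, -0.269, 0.149]
tcp_rot: [[0.142, 0.99, -0.004], [0.99, -0.142, 0.004], [0.004, -0.005, -1.0]]
force: [-0.0, -0.2, -0.0]
opening: 0.53
```

>>> servo_tool --increments '[[0.42, [0, 0, 0], 9.8], [0.42, [0, 0, 0], 9.8], [0.42, [0, 0, 0], 9.8], [0.42, [0, 0, 0], 9.8], [0.42, [0, 0, 0], 9.8]]'

```text
time_s: 6.7
position: [0.5115, -0.2742, 0.1495]
tcp_rot: [[0.842, 0.54, 0.0], [0.54, -0.842, -0.0], [0.0, 0.001, -1.0]]
force: [0.3, -0.2, -0.5]
opening: 0.581
```

>>> servo_tool --increments '[[0.42, [0, 0, 0], 9.8], [0.42, [0, 0, 0], 9.8]]'

```text
time_s: 6.95
position: [0.5115, -0.2742, 0.1495]
tcp_rot: [[0.974, 0.226, 0.001], [0.226, -0.974, -0.0], [0.0, 0.0, -1.0]]
force: [-1.0, 0.8, -1.1]
opening: 0.581
```

Run:
```python
from h import *
st()
p,d=bot.capture("scene");st();q=proj("scene",bot.read_state()['position']);cv2.circle(p,tuple(int(round(v)) for v in q),1,(0,0,255),-1);crop(p,(90,190,250,310),5,'s5.png')
```

```text
6.95 [ 511.5 -274.2  149.5] a 13.08 F [-1.   0.8 -1.1] op 0.581 j [-39.2  32.1  92.6   0.   55.2  37.7] tilt [ 0.0005 -0.0004]
7.0 [ 511.5 -274.2  149.5] a 12.87 F [ 0.3 -0.9  1.1] op 0.581 j [-39.2  32.1  92.6   0.   55.2  37.9] tilt [ 0.0007 -0.0004]
```

View pics/s5.png

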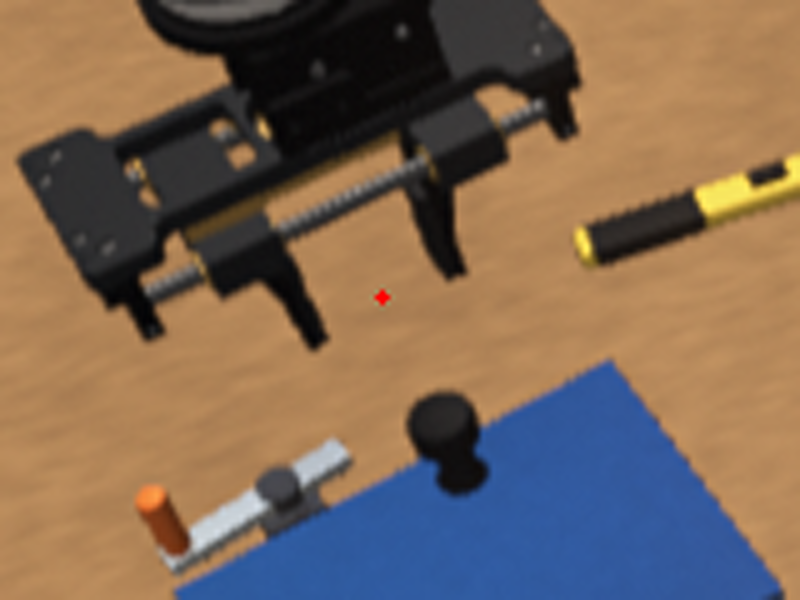

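>>> servo_tool --increments '[[0.42, [38.8, 0.6, 0], -0.4], [0.42, [0, 0, 32], 0], [0.42, [0, 0, 31.5], 0], [0.42, [0, 0, 0], 0]]'

```text
time_s: 7.5
position: [0.5477, -0.2643, 0.0835]
tcp_rot: [[0.97, 0.242, -0.005], [0.242, -0.97, 0.003], [-0.004, -0.004, -1.0]]
force: [-0.1, 0.5, 0.0]
opening: 0.582
```

Run:
```python
from h import *
st()
p,d=bot.capture("scene");st();q=proj("scene",bot.read_state()['position']);cv2.circle(p,tuple(int(round(v)) for v in q),1,(0,0,255),-1);crop(p,(90,190,250,310),5,'s6.png')
```

```text
7.5 [ 547.7 -264.3   83.5] a 13.98 F [-0.1  0.5  0. ] op 0.582 j [-36.3  39.4  90.7  -0.   50.3  39.7] tilt [-0.0046  0.0034]
7.55 [ 548.9 -265.2   85. ] a 13.97 F [0.7 0.1 0.6] op 0.576 j [-36.3  39.3  90.6   0.   50.3  39.7] tilt [-0.0016  0.0012]
```

View pics/s6.png

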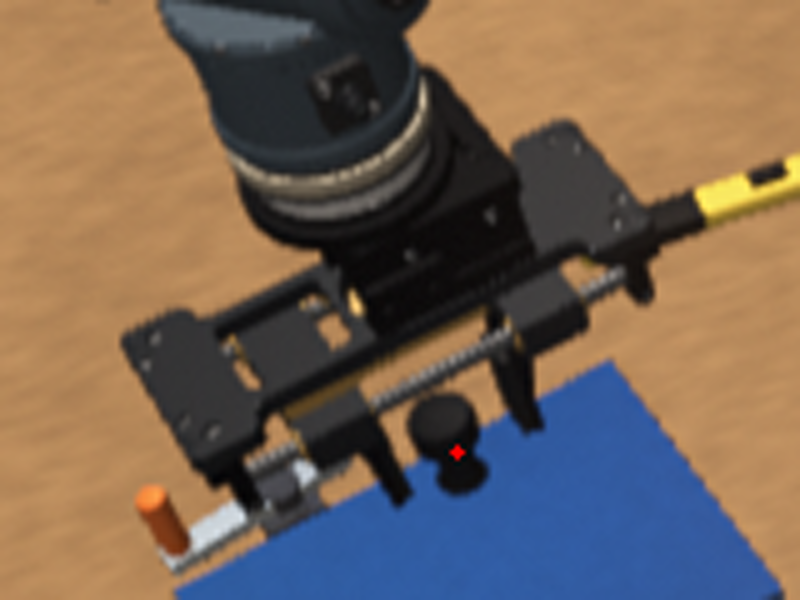

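>>> servo_tool --increments '[[1.0, [0, 0, 0], 0.5], [1.0, [0, 0, 0], 0], [1.0, [0, 0, 0], 0], [1.0, [0, 0, 0], 0]]'

```text
time_s: 8.05
position: [0.5502, -0.2669, 0.0865]
tcp_rot: [[0.972, 0.233, 0.002], [0.233, -0.972, -0.003], [0.001, 0.003, -1.0]]
force: [-0.0, -3.5, 2.9]
opening: 0.305
```

>>> servo_tool --increments '[[1.0, [9.5, 0, -21.9], 0], [1.0, [13.1, 0, -19.9], 0], [1.0, [16.3, 0, -17.4], 0]]'

```text
time_s: 8.43
position: [0.5868, -0.2581, 0.145]
tcp_rot: [[0.973, 0.233, -0.001], [0.233, -0.973, -0.003], [-0.002, 0.002, -1.0]]
force: [2.0, -5.4, -5.4]
opening: 0.305
```

Run:
```python
from h import *
p,d=bot.capture("scene");st();crop(p,(90,190,250,310),5,'s7.png')
```

```text
8.475 [ 590.  -257.5  147.6] a 13.49 F [-1.5 -2.3  3.7] op 0.31 j [-33.5  36.5  83.4  -0.   59.9  43. ] tilt [ 0.0039 -0.0029]
```

View pics/s7.png

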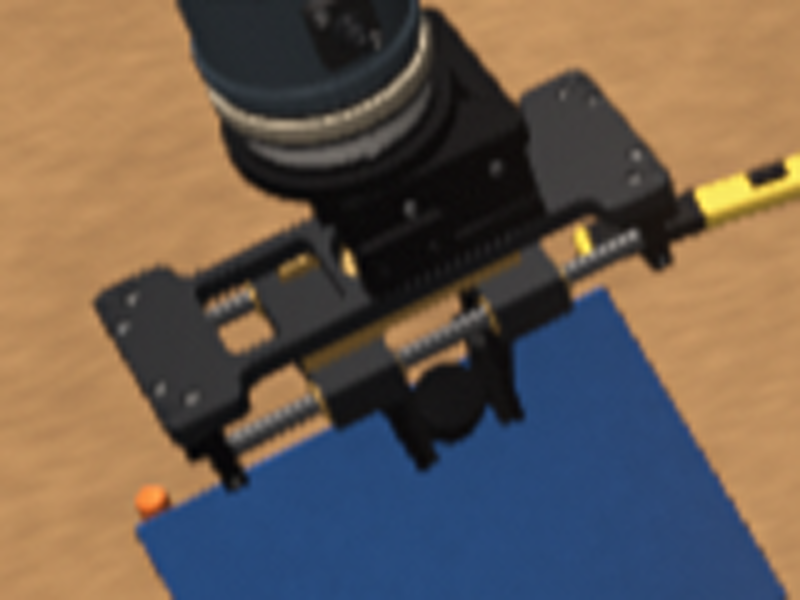

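>>> servo_tool --increments '[[1.0, [19.2, 0, -14.3], 0], [1.0, [21.3, 0, -10.7], 0], [1.0, [22.8, 0, -6.9], 0], [1.0, [23.7, 0, -2.7], 0], [1.0, [23.9, 0, 1.3], 0]]'

```text
time_s: 9.1
position: [0.6956, -0.2323, 0.1797]
tcp_rot: [[0.973, 0.233, 0.001], [0.233, -0.973, -0.003], [0.0, 0.003, -1.0]]
force: [-1.1, -4.0, 1.9]
opening: 0.307
```

>>> servo_tool --increments '[[1.0, [11.7, 0, 2.3], 0], [1.0, [0, 0, 0], 0]]'

```text
time_s: 9.35
position: [0.709, -0.2291, 0.1772]
tcp_rot: [[0.972, 0.233, 0.006], [0.233, -0.972, -0.003], [0.005, 0.004, -1.0]]
force: [2.1, -3.3, 5.2]
opening: 0.305
```

Run:
```python
from h import *
p,d=bot.capture("scene");st();crop(p,(90,190,250,310),5,'s8.png')
p,d=bot.capture("top");crop(p,(400,170,540,300),5,'t8.png')
```

```text
9.4 [ 708.7 -229.2  177.2] a 13.49 F [ 2.6 -3.1  5.3] op 0.308 j [-26.5  42.3  65.3  -0.   72.1  50. ] tilt [ 0.0057 -0.0031]
```

View pics/s8.png

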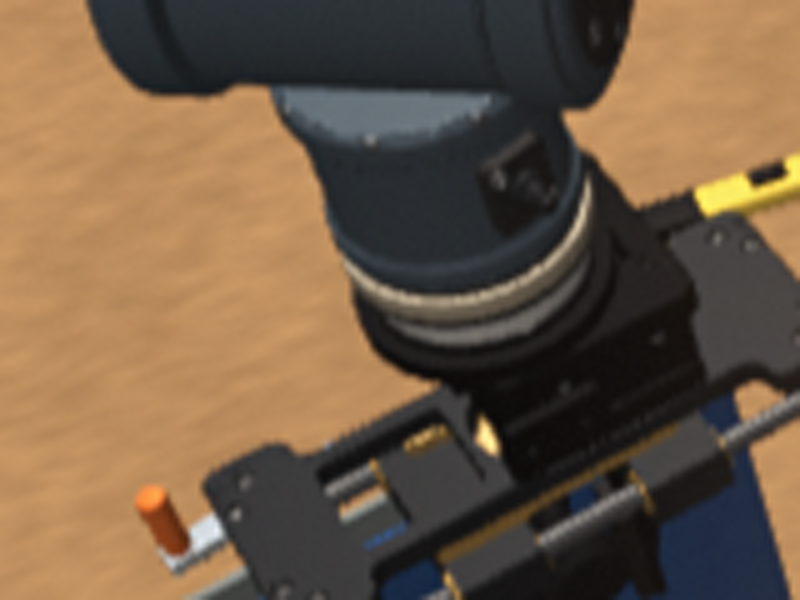

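View pics/t8.png

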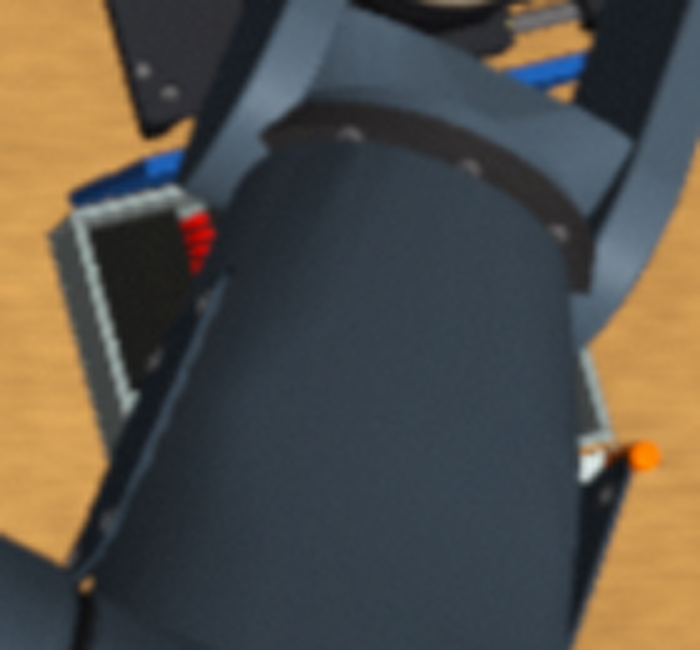

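Run:
```python
from h import *
plan([(.7087,-.2292,.25),(.55,-.12,.25),(.42,.02,.25)],-179.9,claw=0.42,tstep=10.6)
```

```text
end [420.  20. 250.] a 193.68
[[0.42, [0.1, -0.0, -36.4], -10.6], [0.42, [0.1, 0.0, -36.3], -10.6], [0.42, [-17.1, -45.0, -0.0], -10.6], [0.42, [-8.5, -47.4, -0.0], -10.6], [0.42, [0.3, -48.2, -0.0], -10.6]]
[[0.42, [9.2, -47.3, -0.0], -10.6], [0.42, [26.8, -39.5, -0.0], -10.6], [0.42, [33.7, -33.8, -0.0], -10.6], [0.42, [39.3, -27.2, -0.0], -10.6], [0.42, [43.6, -19.4, -0.0], -10.6]]
[[0.42, [0.0, 0.0, -0.0], -10.6], [0.42, [0.0, 0.0, -0.0], -10.6], [0.42, [0.0, 0.0, -0.0], -10.6], [0.42, [0.0, 0.0, -0.0], -10.6], [0.42, [0.0, 0.0, -0.0], -10.6]]
[[0.42, [0.0, 0.0, -0.0], -10.6], [0.42, [0.0, 0.0, -0.0], -10.6]]
```

>>> servo_tool --increments '[[0.42, [0, 0, 0], 0], [0.42, [0, 0, 0], 0], [0.42, [0, 0, -36.4], 0], [0.42, [0, 0, -36.4], 0]]'

```text
time_s: 9.95
position: [0.7052, -0.2268, 0.247]
tcp_rot: [[0.972, 0.233, -0.005], [0.233, -0.972, 0.003], [-0.004, -0.004, -1.0]]
force: [0.9, 0.3, 0.5]
opening: 0.567
```

Run:
```python
from h import *
st();plan([(.55,-.12,.25),(.42,.02,.25)],-179.9,claw=0.42,tstep=10.6)
```

```text
9.95 [ 705.2 -226.8  247. ] a 13.48 F [0.9 0.3 0.5] op 0.567 j [-26.5  38.8  61.2   0.   80.3  50. ] tilt [-0.0047  0.0032]
end [420.  20. 250.] a 193.68
[[0.42, [-31.5, -35.0, -0.8], -10.6], [0.42, [-24.5, -40.2, -0.7], -10.6], [0.42, [-16.7, -44.1, -0.8], -10.6], [0.42, [-8.3, -46.3, -0.7], -10.6], [0.42, [10.7, -46.6, -0.0], -10.6]]
[[0.42, [19.1, -43.7, -0.0], -10.6], [0.42, [26.9, -39.5, -0.0], -10.6], [0.42, [33.6, -33.9, -0.0], -10.6], [0.42, [0.0, -0.0, -0.0], -10.6], [0.42, [0.0, 0.0, -0.0], -10.6]]
[[0.42, [0.0, 0.0, -0.0], -10.6], [0.42, [0.0, 0.0, -0.0], -10.6], [0.42, [0.0, 0.0, -0.0], -10.6], [0.42, [0.0, 0.0, -0.0], -10.6], [0.42, [0.0, 0.0, -0.0], -10.6]]
[[0.42, [0.0, 0.0, -0.0], -10.6], [0.42, [0.0, 0.0, -0.0], -10.6]]
```

>>> servo_tool --increments '[[0.42, [-31.5, -35.0, -0.8], -10.6], [0.42, [-24.5, -40.2, -0.8], -10.6], [0.42, [-16.7, -44.1, -0.8], -10.6], [0.42, [-8.3, -46.3, -0.8], -10.6], [0.42, [10.7, -46.6, 0], -10.6]]'

```text
time_s: 10.58
position: [0.5162, -0.0846, 0.2508]
tcp_rot: [[0.395, 0.919, -0.003], [0.919, -0.395, 0.002], [0.001, -0.003, -1.0]]
force: [-0.4, 0.8, -0.1]
opening: 0.582
```

>>> servo_tool --increments '[[0.42, [19.1, -43.7, 0], -10.6], [0.42, [26.9, -39.5, 0], -10.6], [0.42, [33.6, -33.9, 0], -10.6], [0.42, [0, 0, 0], -10.6], [0.42, [0, 0, 0], -10.6]]'

```text
time_s: 11.2
position: [0.4196, 0.0201, 0.2511]
tcp_rot: [[-0.498, 0.867, -0.002], [0.867, 0.498, 0.001], [0.002, -0.002, -1.0]]
force: [0.1, -0.3, -0.1]
opening: 0.582
```

>>> servo_tool --increments '[[0.42, [0, 0, 0], -10.6], [0.42, [0, 0, 0], -10.6], [0.42, [0, 0, 0], -10.6], [0.42, [0, 0, 0], -10.6], [0.42, [0, 0, 0], -10.6]]'

```text
time_s: 11.82
position: [0.42, 0.0195, 0.2509]
tcp_rot: [[-0.992, 0.125, -0.003], [0.125, 0.992, 0.001], [0.003, 0.001, -1.0]]
force: [-0.4, 0.0, 0.5]
opening: 0.581
```

>>> servo_tool --increments '[[0.42, [0, 0, 0], -10.6], [0.42, [0, 0, 0], -10.6]]'

```text
time_s: 12.08
position: [0.42, 0.0195, 0.2509]
tcp_rot: [[-0.97, -0.242, -0.003], [-0.242, 0.97, 0.001], [0.003, 0.002, -1.0]]
force: [-0.5, -0.7, 0.1]
opening: 0.578
```

Run:
```python
from h import *
st()
p,d=bot.capture("scene");np.savez('scene3.npz',p=p,d=d);crop(p,(90,190,290,370),4,'s9.png')
p,d=bot.capture("top");np.savez('top3.npz',p=p,d=d);cv2.imwrite('pics/t9f.png',p);crop(p,(400,160,540,300),5,'t9.png')
```

```text
12.075 [420.   19.5 250.9] a -165.98 F [-0.5 -0.7  0.1] op 0.578 j [ -12.7   12.   107.6    0.    60.5 -116.7] tilt [-0.003   0.0014]
```

View pics/s9.png

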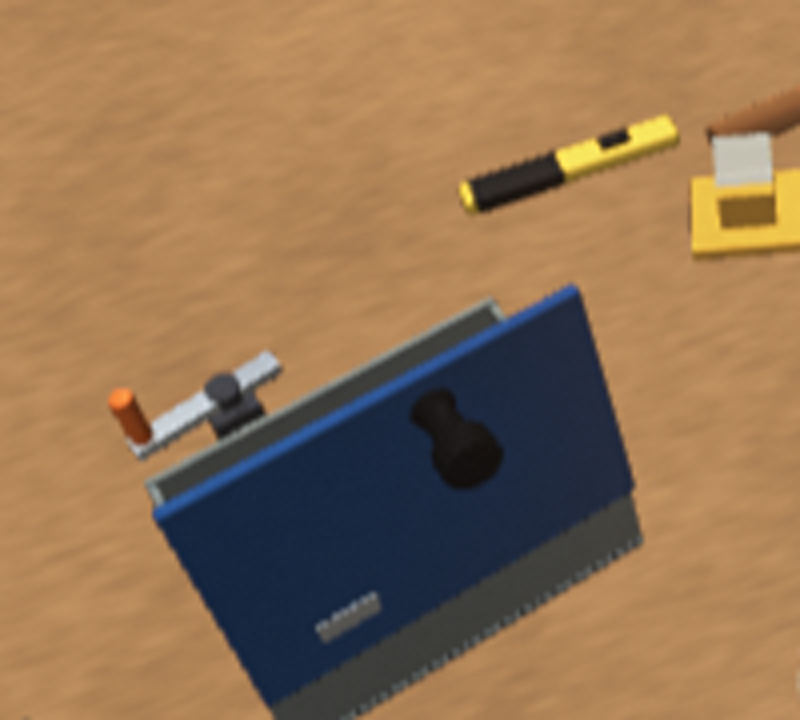

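View pics/t9.png

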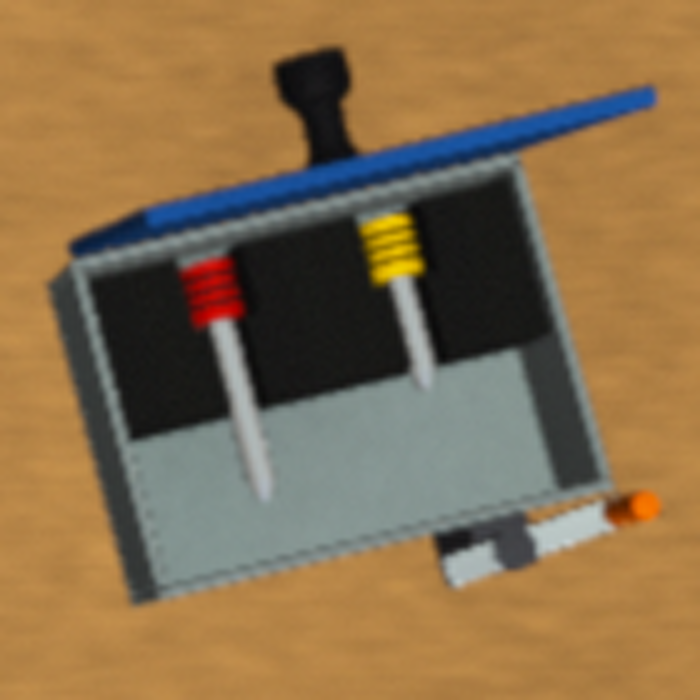

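Run:
```python
from h import *
f=lambda a,b,z:ray("top",(400+a/5-.4,160+b/5-.4),z)
tip=f(265,500,.042);hd=f(205,263,.048);nk=f(219,324,.042)
print(tip,nk,hd, np.linalg.norm(tip-nk))
e=nk-tip;print(np.degrees(np.arctan2(e[1],e[0])))
c=np.array([.607,-.274]);A=np.radians(13.35);ux=np.array([np.cos(A),np.sin(A)]);uy=np.array([-np.sin(A),np.cos(A)])
for q in(tip,nk,hd): print((q[:2]-c)@ux,(q[:2]-c)@uy)
# case rim corners z .062
for ab in((85,270),(517,160),(608,485),(135,600)): 
    q=f(*ab,.062);print((q[:2]-c)@ux,(q[:2]-c)@uy)
plan([(.5754,-.2404,.15)],0,claw=0.5)
```

```text
[ 0.55521704 -0.24450562  0.042     ] [ 0.63182269 -0.22711102  0.042     ] [ 0.65761    -0.22052219  0.048     ] 0.0785556950694555
12.79304441717785
-0.043573448619701347 0.040654006360391924
0.03497853502962732 0.03989040135721374
0.06159037097903945 0.04034692140746251
0.06931397638296245 0.09449926988072305
0.07143379161726024 -0.09760736844745399
-0.07241339876831318 -0.09697124349547549
-0.07187699496014453 0.1101412367817116
end [ 575.4 -240.4  150. ] a -166.34
[[0.5, [-14.9, -48.2, 16.8], 0], [0.5, [-14.9, -48.2, 16.9], 0], [0.5, [-14.9, -48.2, 16.8], 0], [0.5, [-14.9, -48.2, 16.8], 0], [0.5, [-14.9, -48.1, 16.9], 0]]
[[0.5, [-14.9, -48.2, 16.8], 0]]
```

>>> servo_tool --increments '[[0.5, [-14.9, -48.2, 16.8], 0], [0.5, [-14.9, -48.2, 16.8], 0], [0.5, [-14.9, -48.2, 16.8], 0], [0.5, [-14.9, -48.2, 16.8], 0], [0.5, [-14.9, -48.2, 16.8], 0]]'

```text
time_s: 12.8
position: [0.5509, -0.1985, 0.1664]
tcp_rot: [[-0.973, -0.232, -0.001], [-0.232, 0.973, 0.002], [0.001, 0.002, -1.0]]
force: [0.1, -0.5, 0.5]
opening: 0.499
```

>>> servo_tool --increments '[[0.5, [-14.9, -48.2, 16.8], 0], [0.5, [0, 0, 0], 0.5], [0.5, [0, 0, 0], 0]]'

```text
time_s: 13.18
position: [0.5755, -0.24, 0.15]
tcp_rot: [[-0.974, -0.226, -0.003], [-0.226, 0.974, 0.002], [0.002, 0.003, -1.0]]
force: [-0.2, 1.0, -0.2]
opening: 0.501
```

Run:
```python
from h import *
st();bot.capture("scene");st();plan([(.5754,-.2404,.0235)],0,claw=0.5,step=45)
```

```text
13.175 [ 575.5 -240.   150. ] a -166.96 F [-0.2  1.  -0.2] op 0.501 j [ -32.9   35.1   86.     0.    59.1 -136. ] tilt [-0.0026  0.0023]
13.225 [ 575.6 -239.6  150.5] a -166.89 F [-0.1 -0.2  0.2] op 0.498 j [ -32.9   35.    86.     0.    59.1 -136. ] tilt [-0.0019  0.0017]
end [ 575.5 -240.4   23.5] a -166.89
[[0.5, [0.1, -0.3, 42.3], 0], [0.5, [0.1, -0.2, 42.4], 0], [0.5, [0.1, -0.3, 42.3], 0]]
```

>>> servo_tool --increments '[[0.5, [0, -0.3, 42.3], -0.3], [0.5, [0, -0.3, 42.3], 0], [0.5, [0, 0, 42.3], 0], [0.5, [0, 0, 0], 0]]'

```text
time_s: 13.72
position: [0.5739, -0.2386, 0.0217]
tcp_rot: [[-0.972, -0.233, -0.007], [-0.233, 0.972, 0.005], [0.005, 0.006, -1.0]]
force: [-1.3, 0.2, 0.3]
opening: 0.501
```

>>> servo_tool --increments '[[1.0, [0, 0, 0], 0], [1.0, [0, 0, 0], 0], [1.0, [0, 0, 0], 0], [1.0, [0, 0, 0], 0], [1.0, [0, 0, 0], 0]]'

```text
time_s: 14.35
position: [0.5771, -0.2419, 0.0247]
tcp_rot: [[-0.973, -0.233, 0.001], [-0.233, 0.973, -0.001], [-0.001, -0.001, -1.0]]
force: [-0.9, 0.7, 2.6]
opening: 0.126
```

Run:
```python
from h import *
st()
```

```text
14.35 [ 577.1 -241.9   24.7] a -166.54 F [-0.9  0.7  2.6] op 0.126 j [ -33.    45.4   89.5    0.    45.1 -136.4] tilt [ 0.001  -0.0006]
```

>>> servo_tool --increments '[[1.0, [0, 0, -15], 0], [1.0, [0, 0, -25], 0], [1.0, [0, 0, -35], 0], [1.0, [0, 0, -45], 0], [1.0, [0, 0, -20], 0]]'

```text
time_s: 14.98
position: [0.5779, -0.2423, 0.1675]
tcp_rot: [[-0.972, -0.233, 0.004], [-0.233, 0.972, -0.003], [-0.003, -0.003, -1.0]]
force: [-0.2, -0.4, -2.1]
opening: 0.132
```

Run:
```python
from h import *
st();plan([(.5,-.12,.17),(.465,-.032,.17)],120,claw=1.0,step=30)
p,d=bot.capture("top");crop(p,(380,160,540,300),5,'t10.png');
```

```text
14.975 [ 577.9 -242.3  167.5] a -166.53 F [-0.2 -0.4 -2.1] op 0.132 j [ -33.    33.9   85.1   -0.    60.8 -136.4] tilt [ 0.0039 -0.0026]
end [465. -32. 170.] a -286.53
[[1.0, [9.4, 27.4, -0.5], 10.0], [1.0, [14.1, 25.4, -0.5], 10.0], [1.0, [18.3, 22.5, -0.5], 10.0], [1.0, [21.8, 19.0, -0.5], 10.0], [1.0, [24.9, 14.9, -0.5], 10.0]]
[[1.0, [20.1, 12.5, -0.0], 10.0], [1.0, [22.0, 8.8, -0.0], 10.0], [1.0, [23.2, 4.8, -0.0], 10.0], [1.0, [23.7, 0.7, -0.0], 10.0], [1.0, [-0.0, 0.1, -0.0], 10.0]]
[[1.0, [-0.0, -0.0, -0.0], 10.0], [1.0, [-0.0, -0.0, -0.0], 10.0]]
```

View pics/t10.png

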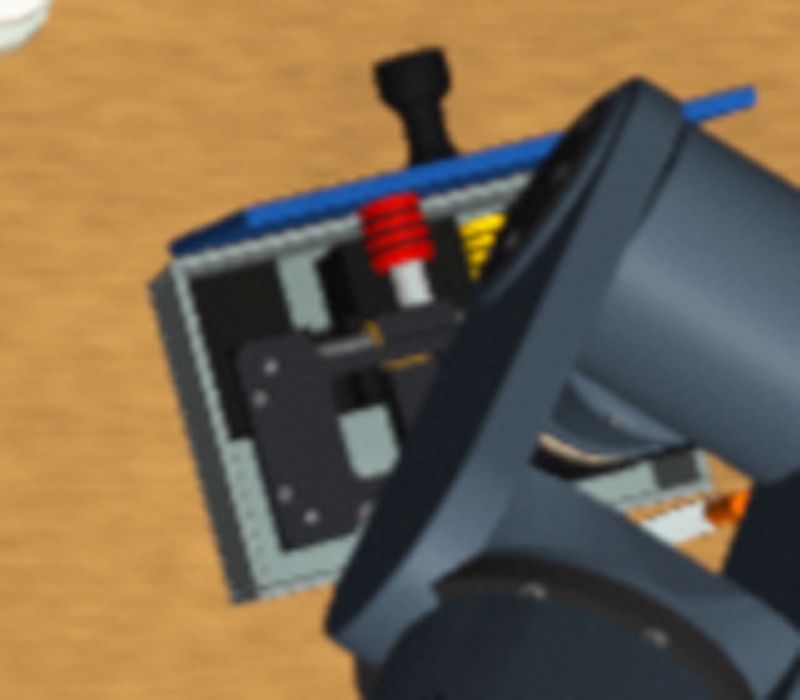

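Run:
```python
from h import *
st();plan([(.51,-.12,.17),(.476,-.0025,.15)],120.5,claw=1.0,step=26,tstep=10.05)
```

```text
15.025 [ 578.5 -242.7  169.3] a -166.51 F [-1.2  1.   0.6] op 0.124 j [ -32.9   33.7   85.    -0.    60.9 -136.4] tilt [ 0.0058 -0.0042]
end [476.   -2.5 150. ] a -286.51
[[1.0, [6.3, 22.6, -0.1], 10.0], [1.0, [10.2, 21.1, -0.1], 10.0], [1.0, [13.6, 19.0, -0.1], 10.0], [1.0, [16.8, 16.4, -0.2], 10.0], [1.0, [19.3, 13.2, -0.1], 10.0]]
[[1.0, [21.4, 9.6, -0.1], 10.0], [1.0, [21.7, 11.2, 4.0], 10.0], [1.0, [23.4, 7.3, 4.0], 10.0], [1.0, [24.2, 3.2, 4.0], 10.0], [1.0, [24.5, -1.2, 4.0], 10.0]]
[[1.0, [23.8, -5.3, 4.0], 10.0], [1.0, [0.0, -0.0, 0.0], 10.0]]
```

>>> servo_tool --increments '[[1.0, [20, 10, 0], 0], [1.0, [25, 20, 0], 0], [1.0, [0, 20, 0], 10]]'

```text
time_s: 15.4
position: [0.5188, -0.2027, 0.1635]
tcp_rot: [[-0.999, -0.054, -0.003], [-0.054, 0.999, 0.002], [0.003, 0.002, -1.0]]
force: [-0.9, 0.2, -0.8]
opening: 0.129
```

Run:
```python
from h import *
st();plan([(.49,-.12,.17),(.476,-.0025,.15)],110.5,claw=1.0,step=26,tstep=10.05)
```

```text
15.4 [ 518.8 -202.7  163.5] a -176.9 F [-0.9  0.2 -0.8] op 0.129 j [ -32.8   29.5   95.2   -0.    55.5 -125.9] tilt [-0.0029  0.0015]
end [476.   -2.5 150. ] a -286.9
[[1.0, [6.1, 21.0, -1.6], 10.0], [1.0, [9.6, 19.7, -1.6], 10.0], [1.0, [12.9, 17.7, -1.7], 10.0], [1.0, [15.8, 15.1, -1.6], 10.0], [1.0, [16.3, 17.2, 4.0], 10.0]]
[[1.0, [19.1, 14.0, 4.0], 10.0], [1.0, [21.2, 10.5, 4.0], 10.0], [1.0, [22.7, 6.6, 4.0], 10.0], [1.0, [23.5, 2.6, 4.0], 10.0], [1.0, [0.0, -0.0, 0.0], 10.0]]
[[1.0, [0.0, -0.0, 0.0], 10.0]]
```

>>> servo_tool --increments '[[1.0, [6.1, 21.0, -1.6], 10.0], [1.0, [9.6, 19.7, -1.6], 10.0], [1.0, [12.9, 17.7, -1.6], 10.0], [1.0, [15.8, 15.1, -1.6], 10.0], [1.0, [16.3, 17.2, 4.0], 10.0]]'

```text
time_s: 16.02
position: [0.4885, -0.0968, 0.1665]
tcp_rot: [[-0.683, 0.73, -0.0], [0.73, 0.683, 0.0], [0.0, -0.0, -1.0]]
force: [-0.3, 0.4, -0.7]
opening: 0.124
```

>>> servo_tool --increments '[[1.0, [19.1, 14.0, 4.0], 10.0], [1.0, [21.2, 10.5, 4.0], 10.0], [1.0, [22.7, 6.6, 4.0], 10.0], [1.0, [23.5, 2.6, 4.0], 10.0], [1.0, [0, 0, 0], 10.0]]'

```text
time_s: 16.65
position: [0.4758, -0.0018, 0.1499]
tcp_rot: [[0.117, 0.993, -0.002], [0.993, -0.117, 0.001], [0.001, -0.003, -1.0]]
force: [0.1, 0.1, -0.7]
opening: 0.126
```

>>> servo_tool --increments '[[1.0, [0, 0, 0], 10.0], [1.0, [0, 0, 0], 0]]'

```text
time_s: 16.9
position: [0.477, -0.0034, 0.1502]
tcp_rot: [[0.283, 0.959, -0.0], [0.959, -0.283, 0.0], [-0.0, -0.0, -1.0]]
force: [-1.3, -0.7, -0.9]
opening: 0.126
```

Run:
```python
from h import *
st()
p,d=bot.capture("scene");np.savez('scene4.npz',p=p,d=d);crop(p,(220,140,340,260),6,'s11.png')
p,d=bot.capture("top");np.savez('top4.npz',p=p,d=d);crop(p,(300,240,440,350),5,'t11.png')
st()
```

```text
16.9 [477.   -3.4 150.2] a 73.59 F [-1.3 -0.7 -0.9] op 0.126 j [-13.9  25.5 107.1   0.   47.4   2.5] tilt [-0.0005  0.0001]
17.0 [477.1  -3.6 150.3] a 73.62 F [ 0.4 -0.2 -0.1] op 0.129 j [-13.9  25.5 107.1  -0.   47.4   2.5] tilt [-0.0003  0.0001]
```

View pics/s11.png

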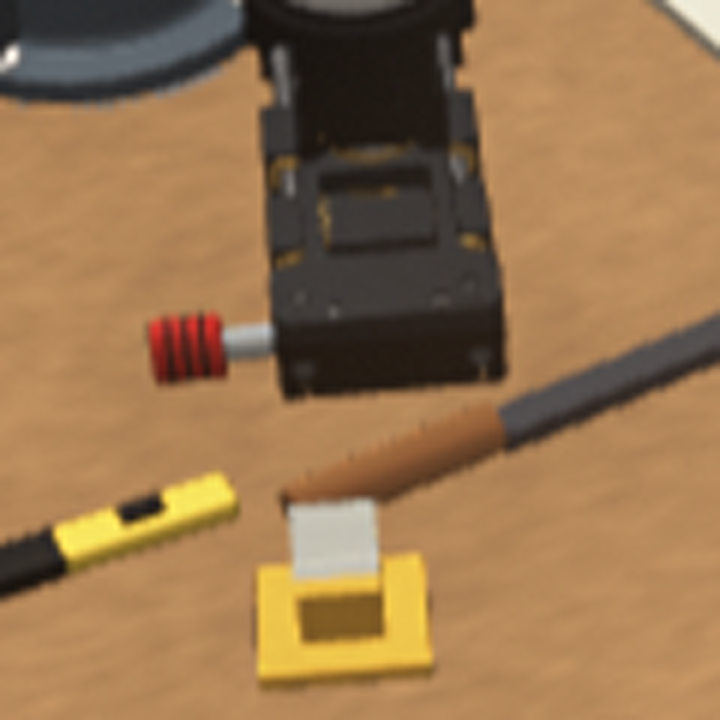

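View pics/t11.png

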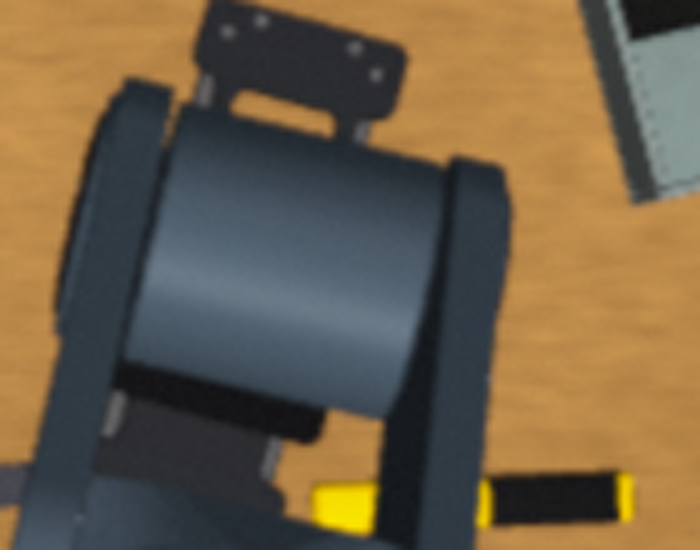

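Run:
```python
from h import *
A=np.radians(73.6);u=np.array([np.cos(A),np.sin(A),0]);T=np.array([.4771,-.0035,.169])
for s in(57.7,83.7,70.7): print(s,((proj("scene",T-u*s/1000)-[220,140]+.4)*6).round(1))
z=np.load('scene4.npz');X=cloud("scene",z['d']);hsv=cv2.cvtColor(z['p'],cv2.COLOR_BGR2HSV)
m=((cv2.inRange(hsv,(0,150,60),(8,255,255))>0)|(cv2.inRange(hsv,(172,150,60),(180,255,255))>0));m[:190]=0;m[205:]=0;m[:,:243]=0;m[:,260:]=0
P=X[m];print(len(P),P.min(0),P.max(0),np.median(P,0), ((P-T)@u).min(),((P-T)@u).max())
# shank point and top face of rest
r=z['p'];P=X[193:199,258:265].reshape(-1,3);print(P.round(4)[::6])
# rest groove in scene: near-face top etc
P=X[222:253,262:293].reshape(-1,3);k=(P[:,2]>.045)&(P[:,2]<.07);print(k.sum(),P[k].mean(0),P[k].min(0),P[k].max(0))
```

```text
57.7 [229.3 338.4]
83.7 [157.4 344.7]
70.7 [193.4 341.6]
117 [ 0.4503628 -0.088887   0.1598451] [ 0.47309781 -0.06194199  0.18127163] [ 0.46463142 -0.07483404  0.17559639] -0.08521561705463057 -0.06014637915245177
[[ 0.2765 -0.0166  0.0024]
 [ 0.2829 -0.0016  0.0023]
 [ 0.4623 -0.0472  0.1718]
 [ 0.4661 -0.0506  0.1735]
 [ 0.4691 -0.0538  0.1743]
 [ 0.4657 -0.0555  0.169 ]
 [ 0.4673 -0.0584  0.1685]]
168 [ 0.46511528 -0.03034185  0.05389305] [ 0.44588295 -0.05215742  0.04506708] [ 0.48951809 -0.01137043  0.06274938]
```

>>> servo_tool --increments '[[1.0, [1.5, -2.4, 35], 0.7], [1.0, [0, 0, 35], 0], [1.0, [0, 0, 25], 0], [1.0, [0, 0, 12], 0], [1.0, [0, 0, 0], 0]]'

```text
time_s: 17.62
position: [0.4752, -0.0015, 0.0429]
tcp_rot: [[0.296, 0.955, -0.001], [0.955, -0.296, 0.0], [-0.0, -0.001, -1.0]]
force: [-0.9, -0.4, -1.2]
opening: 0.128
```

Run:
```python
from h import *
p,d=bot.capture("scene");np.savez('scene5.npz',p=p,d=d);crop(p,(220,140,340,260),6,'s12.png');st()
```

```text
17.675 [475.7  -1.6  43.5] a 72.8 F [ 0.2 -0.5 -1.2] op 0.126 j [-13.7  37.2 111.4  -0.   31.5   3.5] tilt [ 0.0002 -0.    ]
```

View pics/s12.png

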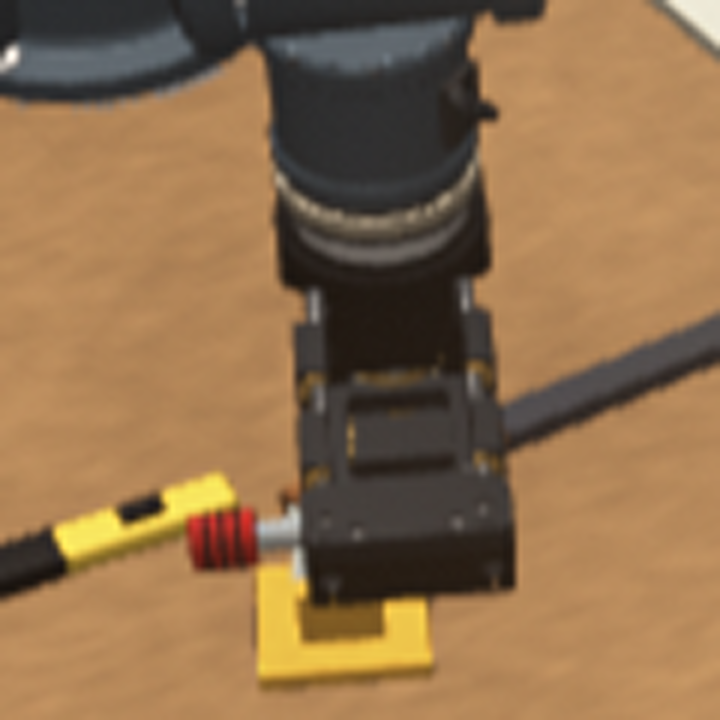

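>>> servo_tool --increments '[[1.0, [0, 0, 4], 0], [1.0, [0, 0, 3], 0], [1.0, [0, 0, 0], 0]]'

```text
time_s: 18.05
position: [0.4755, -0.0015, 0.0365]
tcp_rot: [[0.296, 0.955, 0.0], [0.955, -0.296, -0.0], [0.0, 0.0, -1.0]]
force: [0.7, -0.3, -0.5]
opening: 0.128
```

>>> servo_tool --increments '[[1.0, [0, 0, 1.5], 0], [1.0, [0, 0, 0], 0]]'

```text
time_s: 18.3
position: [0.4761, -0.0016, 0.0351]
tcp_rot: [[0.296, 0.955, 0.001], [0.955, -0.296, -0.0], [0.0, 0.001, -1.0]]
force: [0.8, 0.4, 0.9]
opening: 0.126
```

Run:
```python
from h import *
st()
p,d=bot.capture("scene");np.savez('scene5.npz',p=p,d=d);crop(p,(220,140,340,260),6,'s13.png');st()
```

```text
18.3 [476.1  -1.6  35.1] a 72.77 F [0.8 0.4 0.9] op 0.126 j [-13.7  38.2 111.5  -0.   30.2   3.6] tilt [ 0.0014 -0.0004]
18.35 [476.1  -1.6  35.1] a 72.77 F [0.8 0.3 1.5] op 0.126 j [-13.7  38.2 111.5  -0.   30.2   3.6] tilt [ 0.0014 -0.0004]
```

View pics/s13.png

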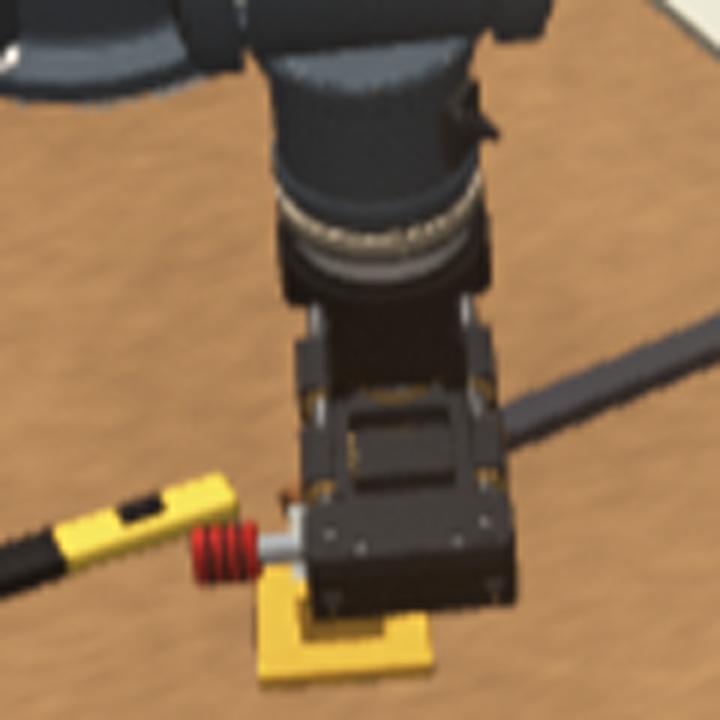

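>>> servo_tool --increments '[[1.0, [0, 0.8, 1.0], 0], [1.0, [0, 0, 0], 0]]'

```text
time_s: 18.6
position: [0.4763, -0.0016, 0.0344]
tcp_rot: [[0.296, 0.955, 0.0], [0.955, -0.296, -0.0], [0.0, 0.0, -1.0]]
force: [-1.3, 1.2, 6.1]
opening: 0.124
```

>>> servo_tool --increments '[[0.8, [0, 0, 0], 0], [0.75, [0, 0, 0], 0], [0.6, [0, 0, 0], 0], [0.5, [0, 0, 0], 0], [0.5, [0, 0, 0], 0]]'

```text
time_s: 19.23
position: [0.4761, -0.0017, 0.0337]
tcp_rot: [[0.296, 0.955, -0.0], [0.955, -0.296, 0.0], [-0.0, -0.0, -1.0]]
force: [0.4, 0.1, 0.1]
opening: 0.468
```

>>> servo_tool --increments '[[0.5, [0, 0, -20], 0], [0.5, [0, 0, -45], 0], [0.5, [0, 0, -50], 0]]'

```text
time_s: 19.6
position: [0.4755, -0.0016, 0.1495]
tcp_rot: [[0.296, 0.955, -0.002], [0.955, -0.296, 0.001], [-0.0, -0.002, -1.0]]
force: [-0.2, 0.1, -0.8]
opening: 0.502
```

Run:
```python
from h import *
st()
p,d=bot.capture("scene");np.savez('scene6.npz',p=p,d=d);crop(p,(220,140,340,260),6,'s14.png')
plan([(.40,.2,.2)],0,claw=.45)
```

```text
19.6 [475.5  -1.6 149.5] a 72.76 F [-0.2  0.1 -0.8] op 0.502 j [-13.7  25.5 107.3  -0.   47.3   3.5] tilt [-0.0022  0.0005]
end [400. 200. 200.] a 72.79
[[0.45, [42.4, -33.9, -11.2], 0], [0.45, [42.4, -33.9, -11.2], 0], [0.45, [42.5, -33.9, -11.2], 0], [0.45, [42.4, -33.9, -11.1], 0]]
```

View pics/s14.png

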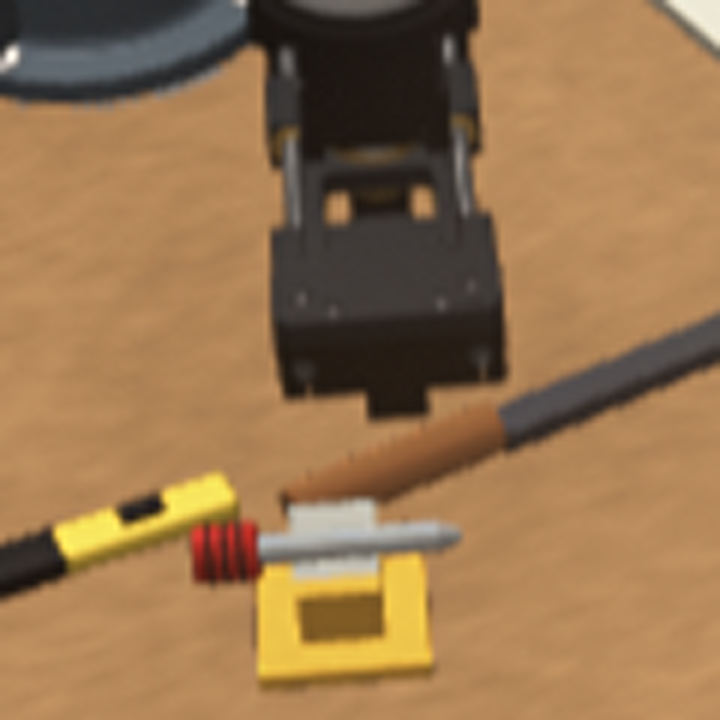

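Run:
```python
from h import *
plan([(.42,-.2,.2)],0,claw=.45)
```

```text
end [ 420. -200.  200.] a 72.79
[[0.45, [-51.6, 0.5, -11.2], 0], [0.45, [-51.6, 0.4, -11.2], 0], [0.45, [-51.7, 0.5, -11.2], 0], [0.45, [-51.6, 0.4, -11.1], 0]]
```

>>> servo_tool --increments '[[0.45, [-51.6, 0, -12], 0], [0.45, [-51.6, 0, -12], 0], [0.45, [-51.6, 0, -12], 0], [0.45, [-51.6, 0, -12], 0], [0.45, [0, 0, 0], 0]]'

```text
time_s: 20.27
position: [0.4152, -0.2026, 0.1977]
tcp_rot: [[0.302, 0.953, 0.003], [0.953, -0.302, -0.003], [-0.002, 0.003, -1.0]]
force: [0.5, -0.3, 0.3]
opening: 0.552
```

Run:
```python
from h import *
st()
p,d=bot.capture("scene");np.savez('scene7.npz',p=p,d=d);crop(p,(220,180,340,260),6,'s15.png');crop(p,(340,180,450,270),7,'s15b.png')
p,d=bot.capture("top");np.savez('top7.npz',p=p,d=d);crop(p,(310,270,400,330),8,'t15.png');crop(p,(200,240,280,310),8,'t15b.png')
```

```text
20.275 [ 415.2 -202.6  197.7] a 72.44 F [ 0.5 -0.3  0.3] op 0.552 j [-39.9  19.8 106.5  -0.   53.4 -22.3] tilt [ 0.0027 -0.0028]
```

View pics/t15.png

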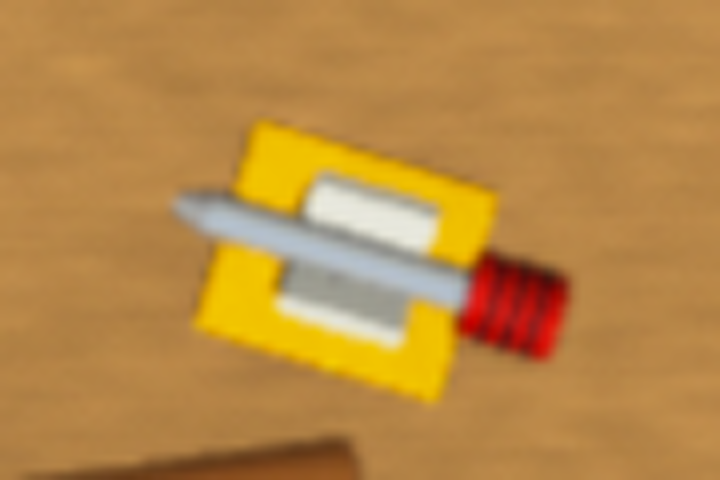

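View pics/s15b.png

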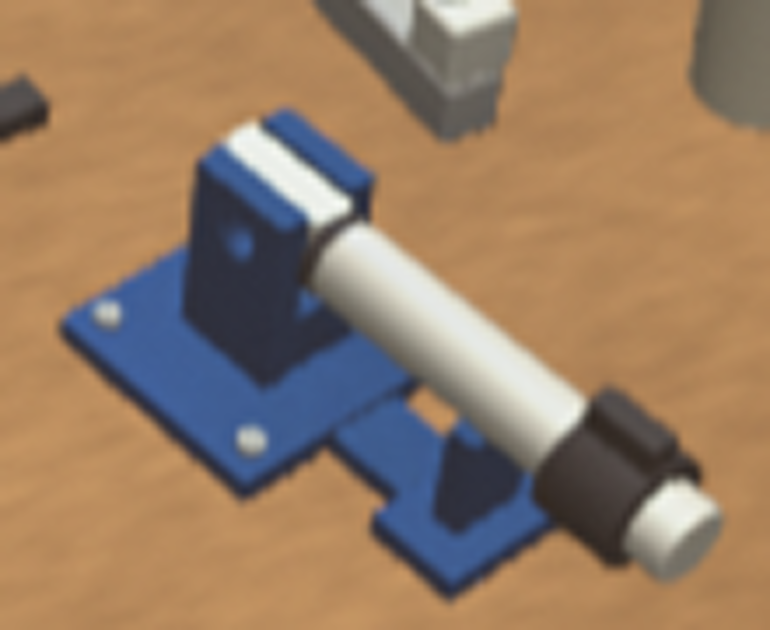

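View pics/t15b.png

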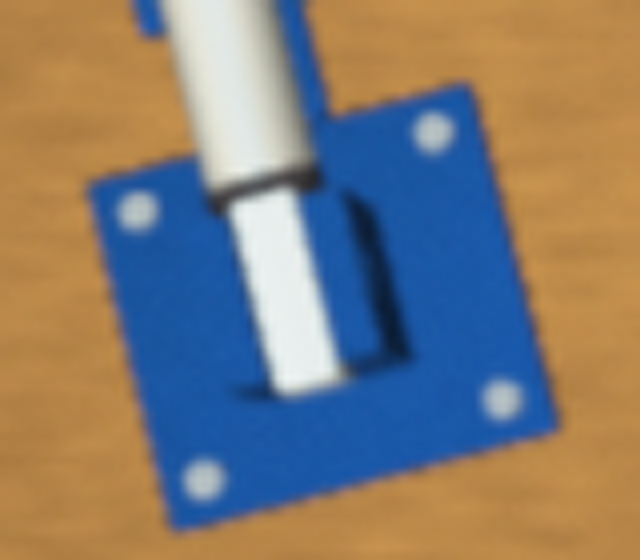

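View pics/s15.png

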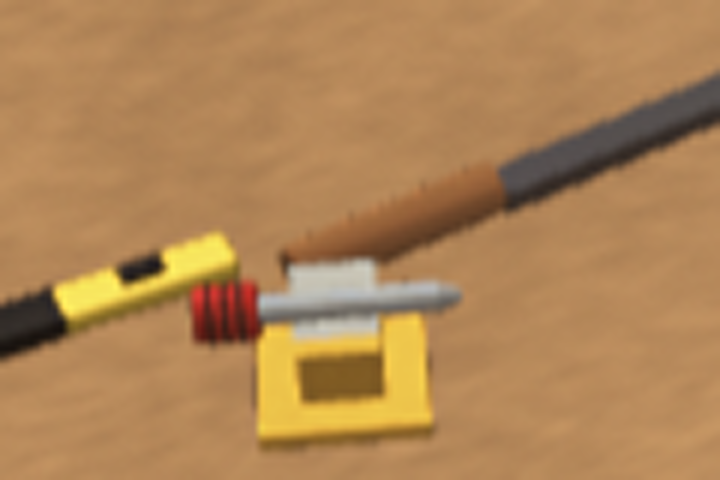

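Run:
```python
from h import *
print('hole scene',ray("scene",(340+240/7-.43,180+241/7-.43),.072))
A=np.radians(14.4);ux=np.array([np.cos(A),np.sin(A)]);uy=np.array([-np.sin(A),np.cos(A)])
c=np.array([.5237,.218])
for n,b in(("scene",(360,190,400,240)),("top",(210,250,265,300))):
    z=np.load(n+'7.npz');X=cloud(n,z['d']);hsv=cv2.cvtColor(z['p'],cv2.COLOR_BGR2HSV)
    P=X[b[1]:b[3],b[0]:b[2]];m=(P[...,2]>.087)&(P[...,2]<.097)
    Q=P[m];q=np.c_[(Q[:,:2]-c)@ux,(Q[:,:2]-c)@uy]*1000
    print(n,'top slab',m.sum(),q.min(0),q.max(0),np.percentile(q,[2,98],axis=0).round(1),Q[:,2].mean())
    m=(P[...,2]>.025)&(P[...,2]<.085);Q=P[m];q=np.c_[(Q[:,:2]-c)@ux,(Q[:,:2]-c)@uy]*1000
    k=(q[:,1]<-12)&(abs(q[:,0])<17);print('face',k.sum(),np.percentile(q[k,1],[5,25,50,75,95]).round(1), np.polyfit(q[k,0],q[k,1],1) if k.sum()>10 else '')
# lug strip corners
for ab in((230,205),(300,190),(275,395),(345,375)):
    w=ray("top",(200+ab[0]/8-.44,240+ab[1]/8-.44),.092)[:2];print(((w-c)@ux*1000).round(1),((w-c)@uy*1000).round(1))
# scene cheek corners
for nm,ab in(("near L",(203,158)),("near R",(300,228)),("far L",(285,110)),("far R",(373,180)),("lugL",(247,125))):
    w=ray("scene",(340+ab[0]/7-.43,180+ab[1]/7-.43),.092)[:2];print(nm,((w-c)@ux*1000).round(1),((w-c)@uy*1000).round(1))
```

```text
hole scene [0.53026849 0.19749105 0.072     ]
scene top slab 326 [-28.46553617 -22.92917085] [69.5370328  22.16816365] [[-24.  -21.4]
 [ 59.8  19.9]] 0.09096302265245766
face 179 [-22.8 -21.7 -20.9 -20.1 -16.7] [-9.76329189e-03 -2.05683863e+01]
top top slab 464 [-27.0522757  -20.83480591] [53.38065478 21.94393062] [[-24.3 -20.2]
 [ 43.6  20.8]] 0.09098160412094064
face 41 [-20.7 -20.5 -20.4 -20.1 -19.8] [-2.86054498e-03 -2.03022431e+01]
21.6 7.6
20.7 -10.8
-28.8 8.2
-28.5 -10.5
near L -22.2 -19.3
near R 22.5 -16.0
far L -22.5 18.5
far R 21.0 18.7
lugL -25.0 3.2
```

Run:
```python
from h import *
t=lambda a,b,z:ray("top",(310+a/8-.44,270+b/8-.44),z)
s=lambda a,b,z:ray("scene",(220+a/6-.42,180+b/6-.42),z)
for nm,f,pts in(("top",t,dict(tip=(177,205),neck=(468,288),end=(558,310))),("scene",s,dict(tip=(461,296),neck=(259,308),end=(192,315)))):
    w={k:f(*v,.052)[:2] for k,v in pts.items()};print(nm,{k:v.round(4) for k,v in w.items()});e=w['tip']-w['neck'];print(np.degrees(np.arctan2(e[1],e[0])),np.linalg.norm(w['tip']-w['end']))
A=np.radians(72.8);u=np.array([np.cos(A),np.sin(A)])
T=np.array([.4762,-.0017]);print('tool-based centre',T-u*.0315,'headmid',T-u*.0715)
```

```text
top {'tip': array([0.4805, 0.0167]), 'neck': array([ 0.4581, -0.06  ]), 'end': array([ 0.4521, -0.0837])}
73.72423130991321 0.10436791200247122
scene {'tip': array([0.4836, 0.0166]), 'neck': array([ 0.4575, -0.0588]), 'end': array([ 0.4504, -0.0843])}
70.93677944003268 0.10623913473908203
tool-based centre [ 0.4668852  -0.03179127] headmid [ 0.45505687 -0.0700024 ]
```

Run:
```python
from h import *
plan([(.455,-.0715,.11),(.455,-.0715,.033)],0,claw=.45,step=45)
```

```text
end [455.  -71.5  33. ] a 72.66
[[0.45, [33.4, 0.2, 21.7], 0], [0.45, [33.3, 0.2, 21.6], 0], [0.45, [33.4, 0.1, 21.7], 0], [0.45, [33.4, 0.2, 21.6], 0], [0.45, [-0.0, 0.0, 38.5], 0]]
[[0.45, [-0.0, 0.0, 38.5], 0]]
```

>>> servo_tool --increments '[[0.45, [34.3, 0, 21.7], 0], [0.45, [34.3, 0, 21.7], 0], [0.45, [34.3, 0, 21.7], 0], [0.45, [34.3, 0, 21.7], 0], [0.45, [0, 0, 0], 0]]'

```text
time_s: 21.0
position: [0.4538, -0.0635, 0.1083]
tcp_rot: [[0.29, 0.957, -0.006], [0.957, -0.29, 0.003], [0.001, -0.006, -1.0]]
force: [-0.2, 0.3, -0.9]
opening: 0.549
```

Run:
```python
from h import *
st();bot.capture("scene");st();plan([(.455,-.0715,.0335)],0,claw=.45,step=30)
```

```text
21.0 [453.8 -63.5 108.3] a 73.12 F [-0.2  0.3 -0.9] op 0.549 j [-22.   29.  111.5   0.   39.9  -5.2] tilt [-0.0056  0.0027]
21.05 [454.6 -65.1 109.1] a 73.05 F [-0.  -0.2 -0.7] op 0.548 j [-22.1  28.9 111.4  -0.   39.9  -5.2] tilt [-0.0033  0.0013]
end [455.  -71.5  33.5] a 73.05
[[0.45, [-2.0, 0.7, 25.2], 0], [0.45, [-2.0, 0.8, 25.2], 0], [0.45, [-2.0, 0.7, 25.2], 0]]
```

>>> servo_tool --increments '[[0.45, [-4, 0.5, 15], 0.3], [0.45, [0, 0, 10], 0], [0.45, [0, 0, 0], 0], [0.45, [0, 0, 0], 0]]'

```text
time_s: 21.55
position: [0.4551, -0.072, 0.0854]
tcp_rot: [[0.302, 0.953, 0.0], [0.953, -0.302, -0.0], [-0.0, 0.0, -1.0]]
force: [0.4, 0.4, 0.8]
opening: 0.55
```

Run:
```python
from h import *
st();plan([(.455,-.0715,.0335)],0,claw=.45,step=30)
```

```text
21.55 [455.1 -72.   85.4] a 72.45 F [0.4 0.4 0.8] op 0.55 j [-22.9  31.7 112.3  -0.   36.   -5.4] tilt [ 0.0004 -0.0002]
end [455.  -71.5  33.5] a 72.45
[[0.45, [0.2, -0.1, 25.9], 0], [0.45, [0.3, -0.2, 26.0], 0]]
```

>>> servo_tool --increments '[[0.45, [0.5, 0, 26], -0.3], [0.45, [0, 0, 17], 0], [0.45, [0, 0, 9], 0], [0.45, [0, 0, 0], 0]]'

```text
time_s: 22.05
position: [0.4551, -0.0713, 0.0329]
tcp_rot: [[0.296, 0.955, -0.001], [0.955, -0.296, 0.0], [0.0, -0.001, -1.0]]
force: [0.5, 0.2, -0.5]
opening: 0.549
```

>>> servo_tool --increments '[[1.0, [0, 0, 0], 0], [1.0, [0, 0, 0], 0], [1.0, [0, 0, 0], 0], [1.0, [0, 0, 0], 0]]'

```text
time_s: 22.55
position: [0.4551, -0.0713, 0.0333]
tcp_rot: [[0.296, 0.955, 0.0], [0.955, -0.296, -0.0], [-0.0, 0.0, -1.0]]
force: [-0.6, -0.5, 1.0]
opening: 0.266
```

Run:
```python
from h import *
st();p,d=bot.capture("scene");crop(p,(220,140,340,260),6,'s16.png');st()
```

```text
22.55 [455.1 -71.3  33.3] a 72.77 F [-0.6 -0.5  1. ] op 0.266 j [-22.8  38.  113.7  -0.   28.3  -5.6] tilt [ 0.0001 -0.0001]
22.6 [455.1 -71.3  33.2] a 72.77 F [-0.5  0.3  1.4] op 0.265 j [-22.8  38.  113.7  -0.   28.3  -5.6] tilt [ 0.     -0.0001]
```

View pics/s16.png

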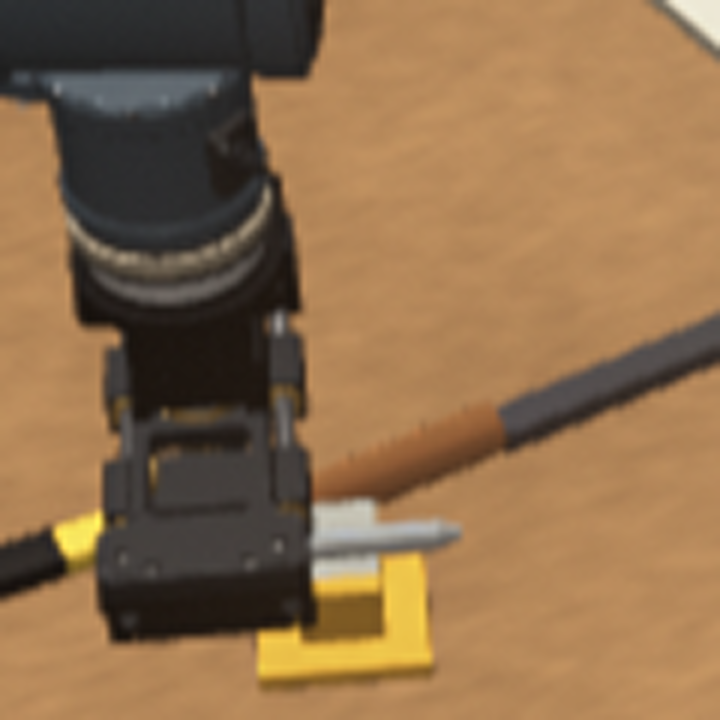

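>>> servo_tool --increments '[[1.0, [0, 0, -8], 0], [1.0, [0, 0, -20], 0], [1.0, [0, 0, -30], 0], [1.0, [0, 0, -32], 0], [1.0, [0, 0, 0], 0]]'

```text
time_s: 23.22
position: [0.4567, -0.0719, 0.1252]
tcp_rot: [[0.296, 0.955, 0.005], [0.955, -0.296, -0.002], [-0.001, 0.006, -1.0]]
force: [-0.7, -1.5, -1.0]
opening: 0.263
```

Run:
```python
from h import *
st();p,d=bot.capture("scene");crop(p,(220,120,340,240),6,'s17.png')
A=np.radians(72.8);u=np.array([np.cos(A),np.sin(A),0]);T=np.array(bot.read_state()['position'])+[0,0,.019]
for s in(13,50,93): print(((proj("scene",T+u*s/1000)-[220,120]+.4)*6).round(1))
plan([(.53,.02,.135),(.560,.0789,.12)],-31.6,claw=1.0,step=30,tstep=8)
```

```text
23.225 [456.7 -71.9 125.2] a 72.78 F [-0.7 -1.5 -1. ] op 0.263 j [-22.8  27.1 110.6  -0.   41.9  -5.6] tilt [ 0.0053 -0.0023]
[235.3 507.3]
[335.3 499.3]
[450.9 490.1]
end [560.   78.9 120. ] a 104.37
[[1.0, [27.3, 11.0, -2.7], -7.9], [1.0, [25.6, 14.6, -2.8], -7.9], [1.0, [23.4, 18.0, -2.7], -7.9], [1.0, [20.6, 21.0, -2.8], -7.9], [1.0, [16.5, 14.6, 5.0], 0]]
[[1.0, [16.6, 14.5, 5.0], 0], [1.0, [16.5, 14.6, 5.0], 0]]
```

View pics/s17.png

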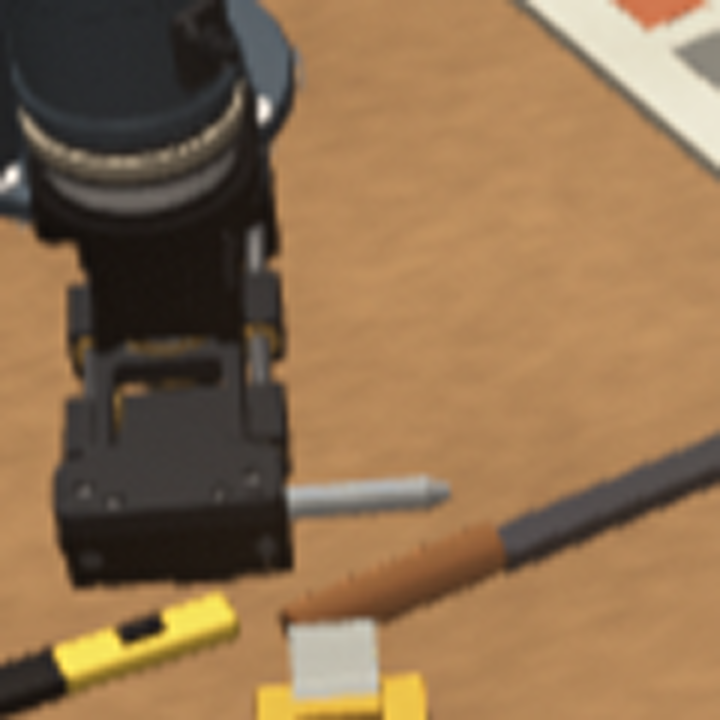

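>>> servo_tool --increments '[[1.0, [27.3, 11.0, -2.7], -7.9], [1.0, [25.6, 14.6, -2.7], -7.9], [1.0, [23.4, 18.0, -2.7], -7.9], [1.0, [20.6, 21.0, -2.7], -7.9], [1.0, [16.5, 14.6, 5.0], 0]]'

```text
time_s: 23.9
position: [0.54, 0.0407, 0.1278]
tcp_rot: [[-0.249, 0.968, -0.001], [0.968, 0.249, 0.0], [0.0, -0.001, -1.0]]
force: [-0.1, -0.0, -1.3]
opening: 0.269
```

>>> servo_tool --increments '[[1.0, [16.5, 14.6, 5.0], 0], [1.0, [16.5, 14.6, 5.0], 0], [1.0, [0, 0, 0], 0], [1.0, [0, 0, 0], 0]]'

```text
time_s: 24.4
position: [0.5589, 0.0789, 0.1183]
tcp_rot: [[-0.248, 0.969, -0.002], [0.969, 0.248, -0.0], [0.0, -0.002, -1.0]]
force: [0.4, -0.0, -1.5]
opening: 0.264
```

Run:
```python
from h import *
st();plan([(.560,.0789,.053)],0,claw=1.0,step=30)
```

```text
24.4 [558.9  78.9 118.3] a 104.38 F [ 0.4 -0.  -1.5] op 0.264 j [ -3.3  33.8  96.2  -0.   50.1 -17.7] tilt [-0.0017 -0.0003]
end [560.   78.9  53. ] a 104.38
[[1.0, [-0.1, 0.4, 21.8], 0], [1.0, [-0.0, 0.3, 21.7], 0], [1.0, [-0.1, 0.4, 21.8], 0]]
```

>>> servo_tool --increments '[[1.0, [0, 0.3, 21.8], 0], [1.0, [0, 0.3, 21.8], 0], [1.0, [0, 0, 21.8], 0], [1.0, [0, 0, 0], 0], [1.0, [0, 0, 0], 0]]'

```text
time_s: 25.02
position: [0.5605, 0.0787, 0.0541]
tcp_rot: [[-0.248, 0.969, 0.001], [0.969, 0.248, -0.0], [-0.0, 0.001, -1.0]]
force: [0.3, -0.0, -0.5]
opening: 0.261
```

Run:
```python
from h import *
p,d=bot.capture("scene");st();np.savez('scene8.npz',p=p,d=d);crop(p,(300,160,420,260),6,'s18.png')
p,d=bot.capture("top");st();np.savez('top8.npz',p=p,d=d);crop(p,(200,220,320,310),6,'t18.png')
S=bot.read_state();R=np.array(S['tcp_rot']);T=np.array(S['position'])-R[:,2]*.019;u=R[:,0]
for s in(13,50,93): print(((proj("scene",T+u*s/1000)-[300,160]+.4)*6).round(1),((proj("top",T+u*s/1000)-[200,220]+.4)*6).round(1))
```

```text
25.075 [560.8  78.8  54.4] a 104.34 F [ 0.3 -0.  -1.5] op 0.267 j [ -3.3  39.7  98.   -0.   42.2 -17.6] tilt [ 0.0017 -0.0002]
25.125 [560.9  78.9  54.5] a 104.35 F [-1.4 -0.7  0. ] op 0.267 j [ -3.3  39.7  98.   -0.   42.2 -17.6] tilt [ 0.002  -0.0002]
[231.8 451.3] [578.5 232.1]
[306.2 407.2] [476. 259.]
[390.1 357.5] [356.7 290.3]
```

View pics/s18.png

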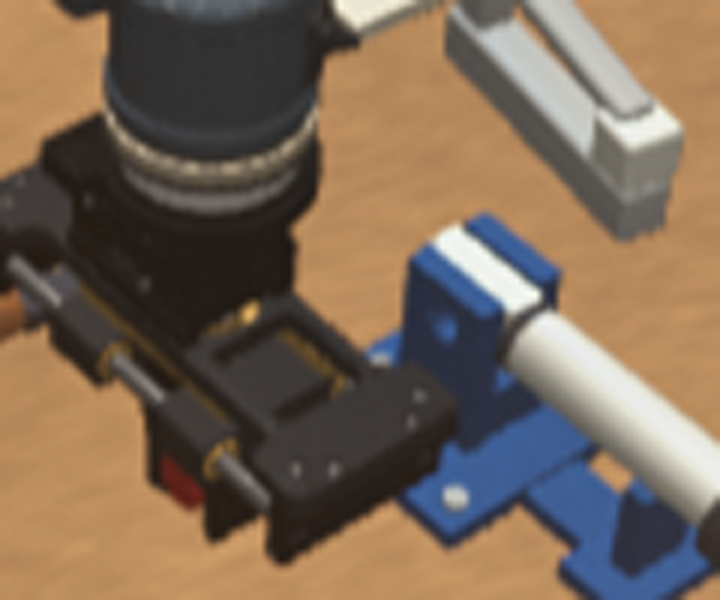

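View pics/t18.png

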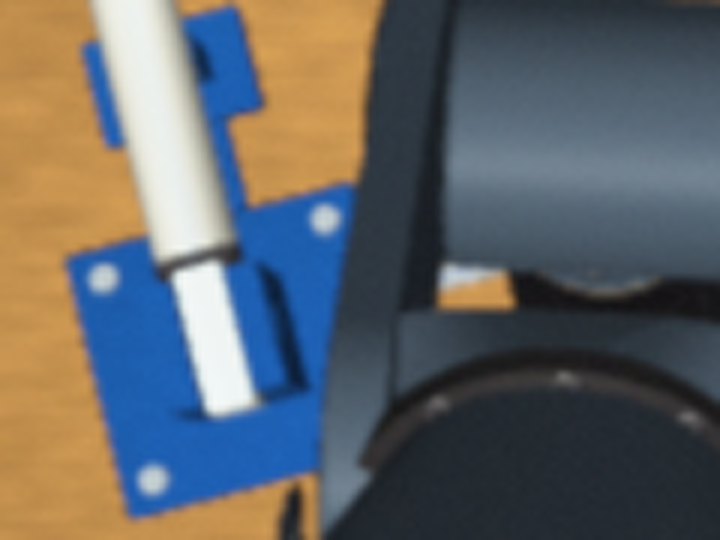

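>>> servo_tool --increments '[[1.0, [0, -0.5, 1.5], 0], [1.0, [15, 0, 0], 0], [1.0, [13, 0, 0], 0], [1.0, [8, 0, 0], 0], [1.0, [0, 0, 0], 0]]'

```text
time_s: 25.75
position: [0.5503, 0.115, 0.0519]
tcp_rot: [[-0.25, 0.968, -0.0], [0.968, 0.25, -0.0], [0.0, -0.0, -1.0]]
force: [0.5, -0.1, -1.1]
opening: 0.265
```

Run:
```python
from h import *
p,d=bot.capture("scene");st();crop(p,(300,160,420,260),6,'s19.png')
p,d=bot.capture("top");st();crop(p,(200,220,320,310),6,'t19.png')
S=bot.read_state();R=np.array(S['tcp_rot']);T=np.array(S['position'])-R[:,2]*.019;u=R[:,0]
A=np.radians(14.4);d=T-[.5294,.198,.072];print('fork frame tip', d@[np.cos(A),np.sin(A),0]+.093*(u@[np.cos(A),np.sin(A),0]),d@[-np.sin(A),np.cos(A),0]+.093,d[2]+u[2]*.093)
```

```text
25.8 [550.6 114.5  52. ] a 104.44 F [-0.2  0.1 -0.7] op 0.264 j [  0.4  39.8  98.6  -0.   41.6 -14.1] tilt [ 0.0001 -0.0001]
25.85 [550.8 114.1  51.9] a 104.4 F [-1.2  0.6 -1.3] op 0.267 j [  0.3  39.8  98.6  -0.   41.6 -14.1] tilt [ 0.0002 -0.0001]
fork frame tip -0.00014090434836939932 0.006445843351807368 -0.0010718716774718445
```

View pics/s19.png

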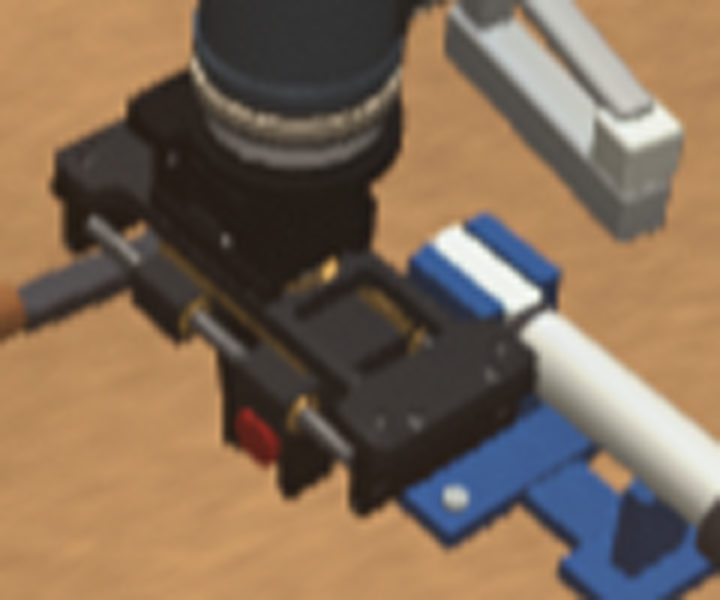

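View pics/t19.png

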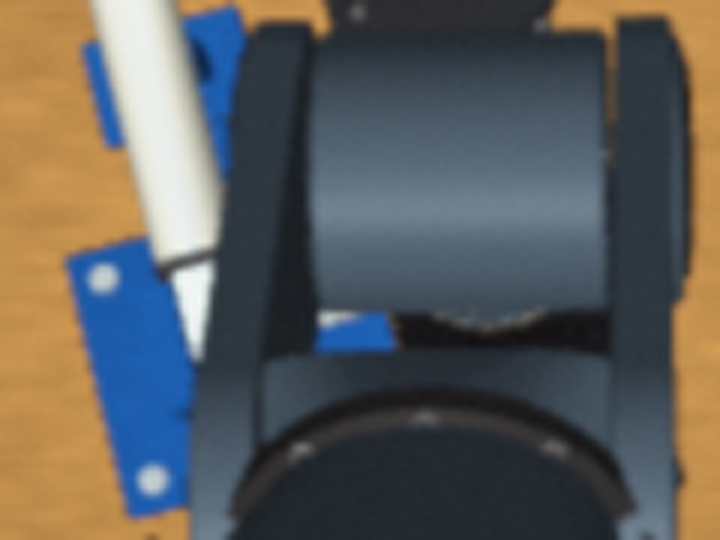

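>>> servo_tool --increments '[[1.0, [4, 0.2, -0.8], 0], [1.0, [5, 0, 0], 0], [1.0, [5, 0, 0], 0], [1.0, [0, 0, 0], 0]]'

```text
time_s: 26.35
position: [0.547, 0.1281, 0.0527]
tcp_rot: [[-0.249, 0.969, -0.001], [0.969, 0.249, 0.0], [0.0, -0.001, -1.0]]
force: [-0.3, 0.2, -0.6]
opening: 0.266
```

```bash
cat >> h.py <<'E'
def ff():
    st();S=bot.read_state();R=np.array(S['tcp_rot']);T=np.array(S['position'])-R[:,2]*.019;u=R[:,0]
    A=np.radians(14.4);X=np.array([np.cos(A),np.sin(A),0]);Y=np.array([-np.sin(A),np.cos(A),0]);d=T-[.5294,.198,.072]
    F=np.array(S['force']);print('grasp in fork frame',(np.array([d@X,d@Y,d[2]])*1000).round(2),'tip',(np.array([d@X+.093*u@X,d@Y+.093,d[2]+.093*u[2]])*1000).round(2),'F fork',(F@X).round(1),(F@Y).round(1),F[2].round(1),'M',np.round(S['moment'],2))
E
python3 -c "
from h import *
ff()"
```

```text
26.35 [547.  128.1  52.7] a 104.39 F [-0.3  0.2 -0.6] op 0.266 j [  1.8  39.7  98.6   0.   41.7 -12.6] tilt [-0.0006  0.0003]
grasp in fork frame [ -0.34 -72.08  -0.3 ] tip [-0.32 20.92 -0.26] F fork -0.2 0.3 -0.6 M [-0.02  0.19  0.06]
```

>>> servo_tool --increments '[[1.0, [6, 0.3, -0.2], 0], [1.0, [7, 0, 0], 0], [1.0, [7, 0, 0], 0], [1.0, [0, 0, 0], 0]]'

```text
time_s: 26.85
position: [0.542, 0.1479, 0.0529]
tcp_rot: [[-0.249, 0.969, -0.001], [0.969, 0.249, 0.001], [0.001, -0.001, -1.0]]
force: [-2.1, 0.4, -0.2]
opening: 0.269
```

```bash
python3 -c "
from h import *
ff()"
```

```text
26.85 [542.  147.9  52.9] a 104.4 F [-2.1  0.4 -0.2] op 0.269 j [  3.9  39.7  98.6   0.1  41.8 -10.6] tilt [-0.001   0.0006]
grasp in fork frame [ -0.18 -51.65  -0.13] tip [-0.19 41.35 -0.06] F fork -2.0 0.9 -0.2 M [0.01 0.39 0.07]
```

>>> servo_tool --increments '[[1.0, [7, -0.4, 0], 0], [1.0, [8, 0, 0], 0], [1.0, [8, 0, 0], 0], [1.0, [0, 0, 0], 0]]'

```text
time_s: 27.35
position: [0.5361, 0.1703, 0.0529]
tcp_rot: [[-0.249, 0.969, -0.001], [0.969, 0.249, 0.001], [0.001, -0.001, -1.0]]
force: [-2.4, 0.4, 0.9]
opening: 0.268
```

```bash
python3 -c "
from h import *
ff()"
```

```text
27.35 [536.1 170.3  52.9] a 104.39 F [-2.4  0.4  0.9] op 0.268 j [ 6.2 39.7 98.5  0.1 41.8 -8.2] tilt [-0.0007  0.0008]
grasp in fork frame [ -0.43 -28.55  -0.1 ] tip [-4.200e-01  6.445e+01 -1.000e-02] F fork -2.3 1.0 0.9 M [0.06 0.42 0.05]
```

>>> servo_tool --increments '[[1.0, [5, -0.5, 0], 0], [1.0, [5, 0, 0], 0], [1.0, [2, 0, 0], 0], [1.0, [0, 0, 0], 0]]'

```text
time_s: 27.85
position: [0.5332, 0.181, 0.053]
tcp_rot: [[-0.248, 0.969, 0.0], [0.969, 0.248, 0.0], [0.0, 0.0, -1.0]]
force: [-2.1, -0.1, 0.0]
opening: 0.264
```

```bash
python3 -c "
from h import *
ff()"
```

```text
27.85 [533.2 181.   53. ] a 104.35 F [-2.1 -0.1  0. ] op 0.264 j [ 7.4 39.7 98.5  0.  41.8 -7. ] tilt [0.     0.0005]
grasp in fork frame [ -0.56 -17.43  -0.03] tip [-4.800e-01  7.557e+01  1.000e-02] F fork -2.0 0.5 0.0 M [-0.16  0.34  0.01]
```

>>> servo_tool --increments '[[1.0, [1.5, 0, 0], 0], [1.0, [1, 0, 0], 0], [1.0, [0, 0, 0], 0]]'

```text
time_s: 28.22
position: [0.5326, 0.1831, 0.0529]
tcp_rot: [[-0.248, 0.969, 0.0], [0.969, 0.248, 0.0], [0.0, 0.0, -1.0]]
force: [-1.8, -2.0, 0.7]
opening: 0.266
```

>>> servo_tool --increments '[[1.0, [1, 0, 0], 0], [1.0, [0, 0, 0], 0]]'

```text
time_s: 28.48
position: [0.5324, 0.1841, 0.0529]
tcp_rot: [[-0.248, 0.969, 0.0], [0.969, 0.248, 0.0], [0.0, 0.0, -1.0]]
force: [-2.2, -0.5, 0.1]
opening: 0.266
```

>>> servo_tool --increments '[[1.0, [1, 0, 0], 0], [1.0, [0, 0, 0], 0]]'

```text
time_s: 28.72
position: [0.5321, 0.1851, 0.0529]
tcp_rot: [[-0.248, 0.969, -0.0], [0.969, 0.248, -0.0], [-0.0, -0.0, -1.0]]
force: [-2.2, -2.1, 0.7]
opening: 0.267
```

```bash
python3 -c "
from h import *
ff()
p,d=bot.capture('scene');crop(p,(300,160,420,260),6,'s20.png');"
```

```text
28.725 [532.1 185.1  52.9] a 104.37 F [-2.2 -2.1  0.7] op 0.267 j [ 7.8 39.7 98.4 -0.  41.9 -6.6] tilt [-0.0001 -0.    ]
grasp in fork frame [ -0.63 -13.2   -0.07] tip [-5.90e-01  7.98e+01 -7.00e-02] F fork -2.7 -1.5 0.7 M [-0.36  0.34  0.11]
```

View pics/s20.png

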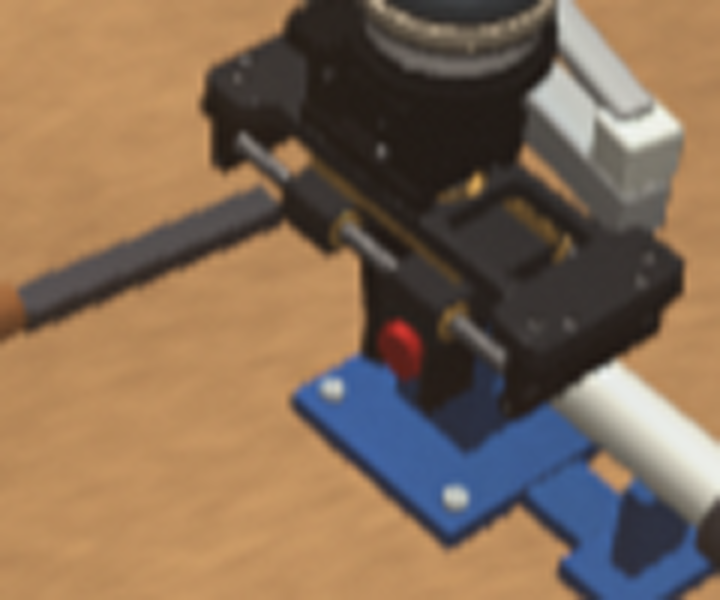

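>>> servo_tool --increments '[[1.0, [1, 0, 0], 0], [1.0, [0, 0, 0], 0]]'

```text
time_s: 29.02
position: [0.5321, 0.1851, 0.053]
tcp_rot: [[-0.249, 0.969, 0.0], [0.969, 0.249, -0.001], [-0.001, -0.0, -1.0]]
force: [-1.0, -5.2, 0.4]
opening: 0.268
```

>>> servo_tool --increments '[[1.0, [1, 0, 0], 0], [1.0, [0, 0, 0], 0]]'

```text
time_s: 29.28
position: [0.5321, 0.1851, 0.053]
tcp_rot: [[-0.249, 0.968, 0.0], [0.968, 0.249, -0.003], [-0.003, -0.0, -1.0]]
force: [-1.8, -9.2, 1.0]
opening: 0.265
```

>>> servo_tool --increments '[[1.0, [1, 0, 0], 0], [1.0, [0, 0, 0], 0]]'

```text
time_s: 29.52
position: [0.5321, 0.1851, 0.053]
tcp_rot: [[-0.25, 0.968, 0.001], [0.968, 0.25, -0.004], [-0.004, -0.0, -1.0]]
force: [-0.5, -11.9, 0.1]
opening: 0.27
```

>>> servo_tool --increments '[[1.0, [-2.2, 0, 0], 0], [0.65, [0, 0, 0], 0], [0.55, [0, 0, 0], 0], [0.5, [0, 0, 0], 0], [0.5, [0, 0, 0], 0]]'

```text
time_s: 30.15
position: [0.5322, 0.1862, 0.053]
tcp_rot: [[-0.248, 0.969, 0.001], [0.969, 0.248, 0.0], [0.0, 0.001, -1.0]]
force: [0.8, -0.6, -0.0]
opening: 0.492
```

>>> servo_tool --increments '[[0.5, [0, 0, -15], 0], [0.5, [0, 0, -40], 0], [0.5, [0, 0, -50], 0], [0.5, [-50, 0, -20], 0], [0.5, [-50, 0, 0], 0]]'

```text
time_s: 30.78
position: [0.5587, 0.0885, 0.1817]
tcp_rot: [[-0.25, 0.968, 0.007], [0.968, 0.25, -0.0], [-0.002, 0.007, -1.0]]
force: [0.5, 0.1, 0.7]
opening: 0.501
```

>>> servo_tool --increments '[[0.5, [-60, 0, 0], 0], [0.5, [-60, 0, 0], 0], [0.5, [0, 0, 0], 0]]'

```text
time_s: 31.15
position: [0.5884, -0.0319, 0.1792]
tcp_rot: [[-0.242, 0.97, 0.004], [0.97, 0.242, -0.002], [-0.003, 0.003, -1.0]]
force: [0.0, 0.8, 0.3]
opening: 0.499
```

Run:
```python
from h import *
ff()
p,d=bot.capture("scene");np.savez('scene9.npz',p=p,d=d);crop(p,(340,180,450,270),7,'s21.png')
p,d=bot.capture("top");np.savez('top9.npz',p=p,d=d);cv2.imwrite('pics/t21f.png',p);crop(p,(200,240,280,310),8,'t21.png')
```

```text
31.15 [588.4 -31.9 179.2] a 104.03 F [0.  0.8 0.3] op 0.499 j [-13.9  30.4  90.   -0.1  59.4 -27.9] tilt [ 0.0037 -0.0017]
grasp in fork frame [-8.0000e-02 -2.3732e+02  1.2623e+02] tip [   0.52 -144.32  125.99] F fork 0.2 0.8 0.3 M [-0.02  0.01  0.03]
```

View pics/s21.png

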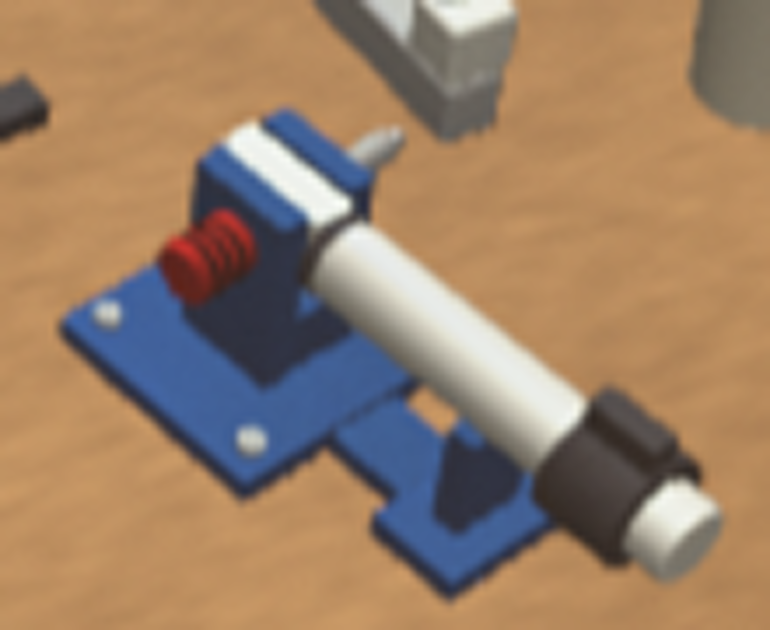

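View pics/t21.png

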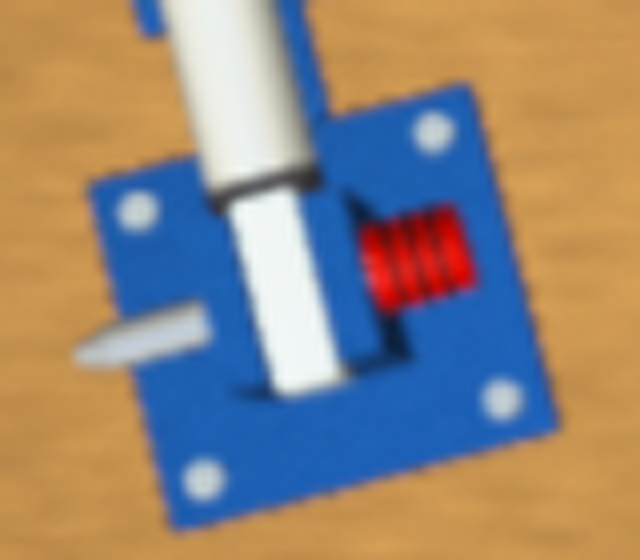

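View pics/t21f.png

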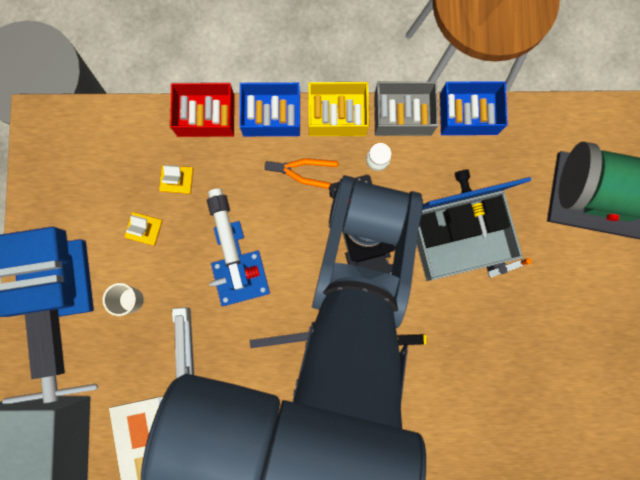

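Run:
```python
from h import *
A=np.radians(14.4);X=np.array([np.cos(A),np.sin(A),0]);Y=np.array([-np.sin(A),np.cos(A),0]);m=np.array([.5294,.198,.072])
t=lambda a,b,z:ray("top",(200+a/8-.44,240+b/8-.44),z)
s=lambda a,b,z:ray("scene",(340+a/7-.43,180+b/7-.43),z)
for nm,w in(("tip top",t(75,358,.071)),("head end top",t(468,247,.071)),("neck top",t(372,268,.071)),("tip scene",s(401,135,.071)),("head end scene",s(183,272,.071))):
    print(nm,((w-m)@X*1000).round(1),((w-m)@Y*1000).round(1))
z=np.load('scene9.npz');P=cloud("scene",z['d']);hsv=cv2.cvtColor(z['p'],cv2.COLOR_BGR2HSV)
k=((cv2.inRange(hsv,(0,150,60),(8,255,255))>0)|(cv2.inRange(hsv,(172,150,60),(180,255,255))>0));k[:205]=0;k[228:]=0;k[:,:360]=0;k[:,380:]=0
q=P[k]-m;print(k.sum(),'head y range',np.percentile(q@Y*1000,[2,50,98]).round(1))
```

```text
tip top -5.2 79.8
head end top -3.3 -26.7
neck top -2.2 -1.1
tip scene -3.7 79.1
head end scene -1.0 -24.9
102 head y range [-28.5 -19.8  -2.7]
```

```bash
python3 -c "
from h import *
st();print(bot.hand_in())"
```

```text
31.25 [586.3 -27.8 178.6] a 104.25 F [-0.9 -0.4  0.1] op 0.503 j [-13.6  30.4  90.2   0.   59.4 -27.9] tilt [0.0003 0.0005]
the job is handed in; nothing more can be done
None
```

I finished every step of the task and handed the job in at 31.25 s. No verdict is reported, so the results below are from my own last checks.

- **Latch and lid:** I swung the latch to about 90° and opened the lid to about 85°. Both still looked open in the pictures.
- **Rest:** I laid the red pin in the groove of the rest farthest to the robot's right and let go. The top view put its centre about 0.5 mm off along the groove. A rougher reading from the scene view gave about 3.5 mm. Both are inside the 15 mm limit.
- **Fork:** I took the pin again by its head and pushed it in from the side facing the case. The arm then stopped moving and the push force rose to 12 N. After release, the pictures put the head's underside within about 1 mm of the fork's face and the tip 79–80 mm past that face (80 mm is nominal).
- **Bystanders:** The fingers were clear of the pin. The short pin was still in its place in the case. Nothing else appeared displaced, though the arm hid the rest, the glue pot and parts of the file and cutter in the last top view.

The two cameras disagreed with each other by 2–6 mm along the robot's x. They also showed the pin 1–5 mm to one side of my estimated hole centre, and tilted about 0.02 rad. I put the sideways offset mostly down to calibration, because the 15 mm hole only allows a 12 mm shank 1.5 mm of play and the pin went in with no more than about 3 N sideways.

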